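Make up two bookbinding kits

TASK

Make up two bookbinding kits from the stock in the middle of the table. The tray with three compartments gets the brush, lying in the long compartment, and the large jar and the sanding block, one in each square compartment; the tray with two compartments gets the small jar and the steel weight, one in each. Set everything down flat on the tray floor, the right way up and clear of the dividers, and leave the flat tin where it is in the stock.

Things in the scene. Friction and masses are not known exactly. Their poses are not given: they have to be found in the camera images.
- large_jar_mid (a point): Large paste jar: the biggest of the two round jars, white pot with a flat steel lid of the same diameter, 52 mm diameter, 58 mm high, about 140 g. Loose, standing upright; grasp from above. Point: its centre, half-way up (29 mm above its underside). z up; yaw means nothing.
- small_jar_mid (a point): Small paste jar: like the large one but smaller, white pot with a flat steel lid, 40 mm diameter, 44 mm high, about 60 g. Loose, standing upright; grasp from above. Point: its centre, half-way up (22 mm above its underside). z up.
- weight_mid (a point): Dark steel press weight, about 450 g: round foot 48 mm in diameter and 26 mm high with a round post 26 mm in diameter on top, 52 mm high in all (post from 28 to 52 mm). Loose, standing upright; grasp from above. It is taken by the post. Point: on its axis, half-way up (26 mm above its underside). z up.
- block_mid (a point): Pale wooden sanding block, about 70 g: base 60 x 40 mm, 18 mm high, with a grip ridge along its length on top, 60 mm long, 18 mm wide, from 18 to 40 mm height. Loose, lying on its dark base, ridge up; grasp across the ridge from above. Point: its centre, 20 mm above its underside. x along the ridge, z up.
- brush_mid (a point): Paste brush lying flat, 135 mm long, about 50 g. Dark wooden handle 14 mm wide and 18 mm high, from 67.5 mm behind to 27.5 mm ahead of the centre; then a steel ferrule 34 mm wide and reddish bristles. Loose; grasp across the handle at the centre, which is close to its balance point. Point: centre of its length, 9 mm above its underside. x along the brush towards the bristles, z up.
- tray3: Wooden kit tray with three compartments, fixed to the table, 168 mm (x) x 150 mm (y). Floor 3 mm thick; rims and dividers 4 mm thick, their tops 9 mm above the table. Origin: centre of its underside, x along its long compartment. The long compartment, inside 160 (x) x 60 (y) mm, has its centre at x 0, y -41 mm; the two square compartments, inside 78 x 78 mm, have theirs at x +41 and x -41 mm, both at y +32 mm.
- tray2: Wooden kit tray with two compartments, fixed to the table, 148 mm (x) x 76 mm (y). Floor 3 mm thick; rims and divider 4 mm thick, their tops 9 mm above the table. Origin: centre of its underside, x along its length. The two square compartments, inside 68 x 68 mm, have their centres at x +36 and x -36 mm, y 0.
- flat_tin: Flat oblong aluminium tin, 68 x 48 mm, 22 mm high. Loose. It is not part of either kit and stays where it is. Origin: centre of its underside, x along its length, z up.

How it is judged:
By the outcome, as a careful person would: the job done as asked, in the order asked, and still so for the second after the job is handed in, with the robot touching nothing.
It also fails if it takes over 125 s, if anything falls off the work surface, if the arm or the gripper's body presses on something with over 40 N, if the wrist force passes 120 N, or if a joint passes its speed limit or range.

ROBOT

A 7-joint arm with a two-finger parallel gripper is mounted at the origin on the work surface. World frame = base frame: x ahead of the robot, y to its left, z up, the work surface at z = 0. Lengths are in m, angles in rad, forces in N, time in s.
With the tool pointing down it reaches from about 0.425 to 0.8 m from the base axis. Payload 8.3 kg.
Tool frame: the origin (TCP) lies midway between the tips of the shut fingers; the grasp point (between the pads) lies 19 mm behind it; y points along the fingers, x is the direction in which the jaws open and shut, and the axes are right-handed (so a half turn about y gives the same grasp; the last joint's range is limited). The gripper opens to 85 mm and grips with 20 to 120 N. Pads are 22 mm wide; open, the fingers measure 114 mm over their backs; the gripper's body (76 mm by 85 mm) begins 54 mm behind the grasp point. The pads swing forward as they close: fully open they stand 13 mm farther back than shut.
Start: joints at [1.103, 0.383, 0.016, 1.37, -0.006, 1.388, -0.046], TCP at [0.246, -0.574, 0.231] pointing down, gripper open.
Joint ranges: [-2.95, 2.95], [-0.25, 2.06], [-1.52, 1.56], [0.18, 2.33], [-1.44, 4.58], [0.02, 2.06], [-3.01, 3.01]. Speed limits (rad/s): [2.39, 2.39, 3.01, 3.01, 3.14, 3.14, 3.14].

INTERFACE

Orientations are given as [roll, pitch, yaw] about the fixed x, y, z axes, in that order (R = Rz(yaw) Ry(pitch) Rx(roll)).
In Python, from bench import state, read_camera, calibration, sign_off, search_frame gives the robot as it stands.
- The arm moves only by the shell command python3 -m pendant 'ROWS' [FORCE]. ROWS is JSON, a list that holds one entry, the list of rows, each a list of 7 numbers: the turn, a rotation vector about the tool's x, y, z each as a share of 90 degrees, from -1 to 1, then the shift along the tool's x, y, z each as a share of 0.025 m, from -1 to 1, then the gripper command: -1 is fully open, 1 is shut, values between are in proportion. In form: [[[wx, wy, wz, tx, ty, tz, fingers], ...]]. A call has exactly 5 rows; each row shifts and turns the commanded pose from where the row before left it, along the tool's axes as they then stand; what a row does not reach is not made up. A row lasts 1/8 s, in which the tool goes at most 62.5 mm and 10.7 degrees, less where a joint would pass 70% of its speed; a pose out of reach is approached as far as the arm can. A call with a number of a shift or a turn outside -1 to 1 is refused whole. A call with a gripper value outside its range is refused whole. The fingers move at their own pace and stop on an object; FORCE is the grip in N (left out, the last holds). Time passes only in rows, so rows that do not move let the fingers close, or fill a call up. It gives the time, the measured TCP pose, the force and the opening at its end, in the units of the state.
- state(): the state, without advancing time (a new reading comes with each control period).
- read_camera(name): name is "scene" or "top"; returns (picture, depth): 480x640x3 uint8, red, green, blue; 480x640 float32, m along the optical axis (not along the pixel's ray), 0 where there is no reading.
- calibration(name): a dict with "mtx" (3x3 intrinsics, pixels), "position" and "attitude" of the camera in the world. Camera axes: x right, y down, z forward; pixel columns grow to the right and rows downward; lengths in m; the calibration is good to about 2 mm. A picture is of the moment at which its call begins. calibration takes no time and is no camera call.
- sign_off(): hands the job in, once; it reports no verdict.
Trained networks look in the newest picture that a camera, given by its name, has taken for a name from the list of things; names that differ only in an ending like _2 or _b are one class to them, and where a whole thing is asked for, a point or a joint stands for the part that bears it (a point fixed in the world has none). Each returns a list of dicts, best first, with "score" (0 to 1); they miss things now and then, are a little off and sometimes report something else, mostly with a low value. They report only what shows in the picture. A call takes as long as a camera call.
- search_frame(label, camera): "at" ([x, y, z] in m, in the coordinates of the camera as it stood for that picture, good to about 4 mm: the middle of the surface that is visible of it).
The state is a dict: "t": time; "qpos": joint angles; "joint_vel": joint speeds; "joint_torque": joint torques, N m; "eef_pos": TCP position; "tcp_rot": TCP orientation; "wrist_force": force on the tool from outside, world axes, zero at the start; "torque": the same for the moment, N m; "grip_width": opening from 0.0 (shut) to 1.0 (fully open).
Only numpy, scipy, OpenCV 4.12 (cv2) and the standard library are available. Lean on these libraries where they do the work, as an engineer would, in place of code of your own. Each camera call takes 0.05 s, during which the arm holds its last target.

## Working session

There is one attempt and no reset: what is moved stays moved. The work goes in short steps, Python scripts to look and compute and a shell command to move; the robot and the scene stay as the last step left them, time stands still between calls to the robot, and variables do not carry over. Pictures are saved under pics/ and viewed, and the job is handed in when it is done.

```bash
ls; mkdir -p pics
cat > look.py <<'E'
import sys,cv2,numpy as np
from bench import *
E
python3 - <<'E'
from bench import *
import cv2
print(state())
for n in ("scene","top"):
    p,d=read_camera(n); cv2.imwrite(f"pics/{n}0.png",p[:,:,::-1]); print(calibration(n))
E
```

```text
pics
{'t': 0.0, 'qpos': array([ 1.10311636,  0.38425219,  0.0163779 ,  1.37119092, -0.00627258,
        1.38817814, -0.04648763]), 'joint_vel': array([ 0.00050904,  0.00068011, -0.00015367, -0.00127584,  0.00154679,
       -0.00153832, -0.00139044]), 'joint_torque': array([-8.36898871e-04, -6.27608228e+01,  8.43961649e-01, -3.71822155e+01,
        1.65756117e-02,  1.43349325e-02,  2.18718287e-05]), 'eef_pos': array([ 0.24595552, -0.57401445,  0.2302535 ]), 'tcp_rot': array([-1.57086156,  0.00197757, -1.16593917]), 'wrist_force': array([-0.23177683,  0.5874515 , -0.17702709]), 'torque': array([ 0.00905783, -0.00606572,  0.01225978]), 'grip_width': 1.0016778117433112}
{'mtx': array([[466.10291438,   0.        , 317.76353325],
       [  0.        , 466.10291438, 240.64654028],
       [  0.        ,   0.        ,   1.        ]]), 'position': array([1.01110858, 0.2457179 , 0.64558528]), 'attitude': array([-2.43210888e+00,  1.67120209e-03,  2.05969992e+00])}
{'mtx': array([[463.70669279,   0.        , 322.35788756],
       [  0.        , 463.70669279, 243.0607703 ],
       [  0.        ,   0.        ,   1.        ]]), 'position': array([0.46941479, 0.00570644, 0.84392614]), 'attitude': array([-3.04909126e+00,  2.19980339e-03, -1.56756752e+00])}
```

View pics/top0.png

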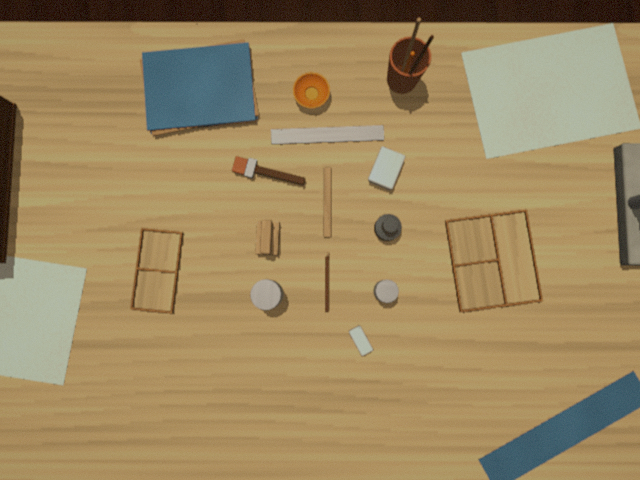

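View pics/scene0.png

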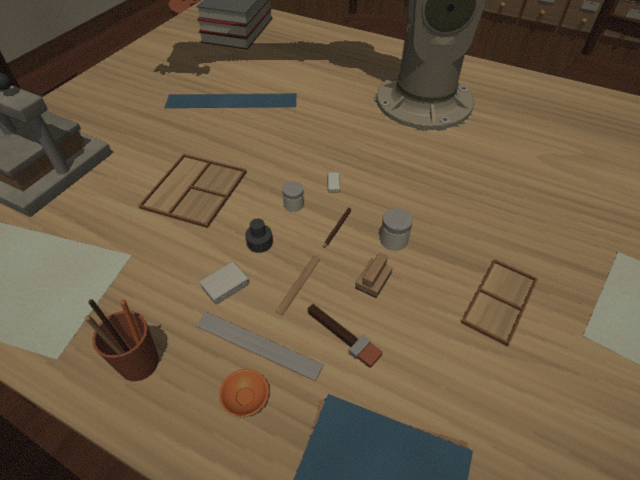

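```bash
cat > h.py <<'E'
import cv2,numpy as np
from bench import *
from scipy.spatial.transform import Rotation as R
def cam(n):
    c=calibration(n); return np.array(c["mtx"]),np.array(c["position"]),R.from_euler("xyz",c["attitude"]).as_matrix()
def cloud(n,d):
    K,p,r=cam(n); v,u=np.mgrid[0:480,0:640]
    P=np.stack([(u-K[0,2])/K[0,0]*d,(v-K[1,2])/K[1,1]*d,d],-1)
    return P@r.T+p
def onplane(n,uv,z):
    K,p,r=cam(n); w=r@np.array([(uv[0]-K[0,2])/K[0,0],(uv[1]-K[1,2])/K[1,1],1.]); return p+w*(z-p[2])/w[2]
def find(l,n):
    K,p,r=cam(n)
    out=[]
    for f in search_frame(l,n)[:3]:
        a=np.array(f["at"]); out.append((round(f["score"],2),np.round(r@a+p,4)))
    return out
E
python3 - <<'E'
from h import *
pc={}
for n in ("top","scene"):
    p,d=read_camera(n); pc[n]=cloud(n,d)
    np.save(f"{n}.npy",pc[n]); np.save(f"{n}_rgb.npy",p)
    C=pc[n]; m=(d>0)&(abs(C[...,0]-.45)<.15)&(abs(C[...,1])<.3); print(n,"table z",np.median(C[...,2][m]))
    for l in ["large_jar_mid","small_jar_mid","weight_mid","block_mid","brush_mid","tray3","tray2","flat_tin"]:
        print(n,l,find(l,n))
E
```

```text
top table z -6.242789637311841e-05
top large_jar_mid [(0.88, array([0.4588, 0.1079, 0.0538]))]
top small_jar_mid [(0.86, array([ 0.4614, -0.1013,  0.0465]))]
top weight_mid [(0.58, array([ 0.5687, -0.1063,  0.0284]))]
top block_mid [(0.71, array([0.5513, 0.1044, 0.0164]))]
top brush_mid [(0.89, array([0.6751, 0.1303, 0.0164]))]
top tray3 [(0.79, array([ 0.5114, -0.3043,  0.0042])), (0.55, array([0.4955, 0.3053, 0.0042]))]
top tray2 [(0.79, array([ 0.5114, -0.3043,  0.0042])), (0.55, array([0.4955, 0.3053, 0.0042]))]
top flat_tin [(0.65, array([ 0.6818, -0.1106,  0.0187]))]
scene table z -0.00021768722486442682
scene large_jar_mid [(0.63, array([0.4734, 0.1102, 0.0559]))]
scene small_jar_mid [(0.6, array([ 0.4788, -0.0991,  0.0406]))]
scene weight_mid [(0.96, array([ 0.5876, -0.1015,  0.0292]))]
scene block_mid [(0.83, array([0.561 , 0.1137, 0.0193]))]
scene brush_mid [(0.57, array([0.6833, 0.1306, 0.0179])), (0.3, array([0.564 , 0.1101, 0.0189]))]
scene tray3 [(0.92, array([ 0.525 , -0.3004, -0.0052])), (0.74, array([5.044e-01, 3.114e-01, 2.000e-04]))]
scene tray2 [(0.92, array([ 0.525 , -0.3004, -0.0052])), (0.74, array([5.044e-01, 3.114e-01, 2.000e-04]))]
scene flat_tin [(0.82, array([ 0.692 , -0.1015,  0.0233]))]
```

```bash
cat > an.py <<'E'
from h import *
def band(C,c,rad,z0,z1):
    m=(np.hypot(C[...,0]-c[0],C[...,1]-c[1])<rad)&(C[...,2]>z0)&(C[...,2]<z1)
    return C[m]
def rect(P):
    r=cv2.minAreaRect(P[:,:2].astype(np.float32)); 
    return [np.round(x,4) for x in r]
if __name__=="__main__":
  for n in ("top","scene"):
    C=np.load(n+".npy"); print(n)
    for l,c,z0,z1 in [("large",(.465,.108),.050,.066),("small",(.465,-.1),.037,.052),("wpost",(.575,-.103),.043,.06),("wfoot",(.575,-.103),.018,.034),("ridge",(.557,.108),.032,.048),("blk",(.557,.108),.008,.048),("brush",(.68,.130),.008,.03),("tin",(.687,-.105),.015,.03)]:
        P=band(C,c,.085 if l=="brush" else .055,z0,z1)
        if len(P)<5: print(l,len(P)); continue
        print(l,len(P),"mean",P.mean(0).round(4),"circ",[np.round(x,4) for x in cv2.minEnclosingCircle(P[:,:2].astype(np.float32))],"rect",rect(P), "zmed",np.median(P[:,2]).round(4))
    for l,c in (("tray3",(.518,-.302)),("tray2",(.5,.308))):
        P=band(C,c,.13,.0055,.015); print(l,len(P),rect(P))
E
python3 an.py
python3 - <<'E'
from h import *
p=np.load("top_rgb.npy")
cv2.imwrite("pics/z1.png",cv2.resize(p[130:370,110:430,::-1],(800,600),interpolation=cv2.INTER_CUBIC))
cv2.imwrite("pics/z2.png",cv2.resize(p[195:325,440:550,::-1],(508,600),interpolation=cv2.INTER_CUBIC))
cv2.imwrite("pics/z3.png",cv2.resize(p[215:325,110:200,::-1],(490,600),interpolation=cv2.INTER_CUBIC))
E
```

```text
top
large 738 mean [0.4548 0.1034 0.0576] circ [array([0.4544, 0.104 ]), np.float64(0.0261)] rect [array([0.4546, 0.1038]), array([0.0502, 0.0511]), np.float64(45.163)] zmed 0.0575
small 423 mean [ 0.4612 -0.103   0.0435] circ [array([ 0.4611, -0.1031]), np.float64(0.02)] rect [array([ 0.461 , -0.1032]), array([0.0387, 0.0381]), np.float64(44.5404)] zmed 0.0435
wpost 183 mean [ 0.5743 -0.1087  0.0512] circ [array([ 0.5745, -0.1091]), np.float64(0.013)] rect [array([ 0.5745, -0.1087]), array([0.0244, 0.0249]), np.float64(45.6559)] zmed 0.0512
wfoot 372 mean [ 0.5724 -0.1073  0.0264] circ [array([ 0.5743, -0.1094]), np.float64(0.0241)] rect [array([ 0.5746, -0.1089]), array([0.0466, 0.0472]), np.float64(89.3962)] zmed 0.0265
ridge 358 mean [0.5549 0.1068 0.0392] circ [array([0.5552, 0.1059]), np.float64(0.0303)] rect [array([0.5551, 0.1071]), array([0.0184, 0.0596]), np.float64(88.386)] zmed 0.0391
blk 776 mean [0.5546 0.1056 0.0278] circ [array([0.5552, 0.1074]), np.float64(0.0354)] rect [array([0.5552, 0.1073]), array([0.0401, 0.06  ]), np.float64(87.7263)] zmed 0.0215
brush 773 mean
[... 1415 characters left out ...]
0.039
blk 876 mean [0.563  0.1114 0.0262] circ [array([0.5567, 0.1097]), np.float64(0.036)] rect [array([0.557 , 0.1086]), array([0.0406, 0.062 ]), np.float64(87.835)] zmed 0.02
brush 1129 mean [0.6826 0.1231 0.0152] circ [array([0.6781, 0.1105]), np.float64(0.0654)] rect [array([0.6792, 0.1102]), array([0.1294, 0.0342]), np.float64(78.219)] zmed 0.0154
tin 1008 mean [ 0.687  -0.1049  0.021 ] circ [array([ 0.6852, -0.1055]), np.float64(0.04)] rect [array([ 0.685 , -0.1061]), array([0.05 , 0.068]), np.float64(67.1694)] zmed 0.0211
tray3 827 [array([ 0.518 , -0.2998]), array([0.1709, 0.1534]), np.float64(7.9218)]
tray2 778 [array([0.4977, 0.3087]), array([0.0761, 0.1502]), np.float64(84.7195)]
```

View pics/z1.png

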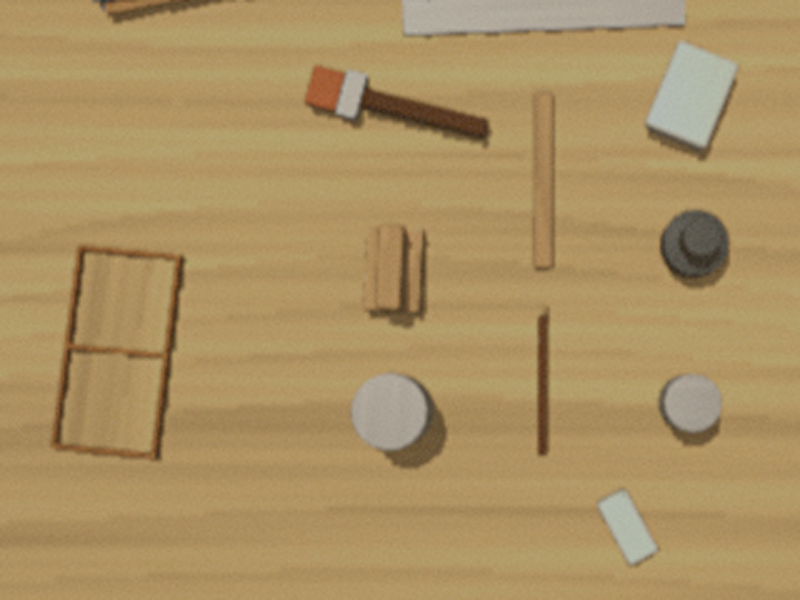

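View pics/z2.png

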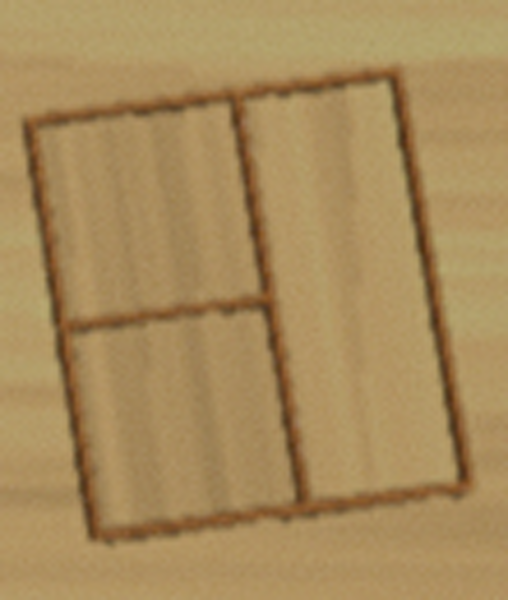

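View pics/z3.png

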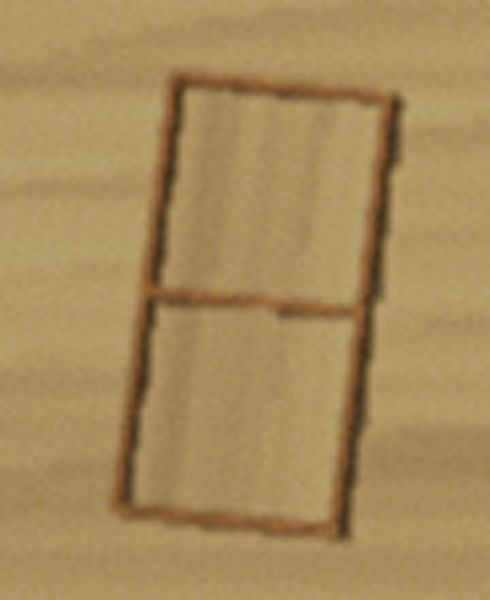

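```bash
cat > to.py <<'E'
import sys
from h import *
# usage: to.py x y z yawdeg -> moves in tool units
x,y,z,yaw=map(float,sys.argv[1:5])
s=state(); p=np.array(s["eef_pos"]); r=R.from_euler("xyz",s["tcp_rot"]); M=r.as_matrix()
T=R.from_euler("xyz",[-np.pi/2,0,np.radians(yaw)])
rv=(r.inv()*T).as_rotvec()/(np.pi/2)
d=np.array([x,y,z])-p
print("t",round(s["t"],2),"p",p.round(4),"yaw",np.degrees(s["tcp_rot"]).round(1),"w",np.round(s["grip_width"],3),"F",np.round(s["wrist_force"],1))
print("turn",rv.round(3),"| shift before turn",(M.T@d/.025).round(2),"| shift after turn",(T.as_matrix().T@d/.025).round(2))
E
python3 - <<'E'
from an import *
for n in ("top","scene"):
    C=np.load(n+".npy"); rgb=np.load(n+"_rgb.npy").astype(int)
    m=(np.hypot(C[...,0]-.678,C[...,1]-.11)<.085)&(C[...,2]>.006)&(C[...,2]<.03)
    P=C[m]; c=rgb[m]
    a=np.array([np.cos(1.34),np.sin(1.34)])
    for it in range(3):
        t=(P[:,:2]-[.678,.11])@a
        h=(t<t.min()+.09)&(t>t.min()+.004)
        vx,vy,x0,y0=cv2.fitLine(P[h][:,:2].astype(np.float32),cv2.DIST_HUBER,0,.01,.01).ravel()
        a=np.array([vx,vy]); a*=np.sign(a[1])
    t=(P[:,:2]-[x0,y0])@a; w=(P[:,:2]-[x0,y0])@np.array([-a[1],a[0]])
    print(n,"ang",np.degrees(np.arctan2(a[1],a[0])),"t",t.min(),t.max(),"width",w[h].min(),w[h].max(),"ctr from tail",[x0,y0]+a*(t.min()+.0675),"from tip",[x0,y0]+a*(t.max()-.0675),np.median(P[h][:,2]))
E
python3 to.py .678 .112 .12 -14
```

```text
top ang 74.61728 t -0.04557217334774804 0.08961526847046725 width -0.08195979366030202 0.007018399298279923 ctr from tail [0.67520731 0.10578789] from tip [0.67525703 0.10596861] 0.01708467855837742
scene ang 76.07949 t -0.05781431729503484 0.07723571928195662 width -0.07853606913363186 0.010269733092668076 ctr from tail [0.67994471 0.107092  ] from tip [0.67995674 0.10714057] 0.01661630978491102
t 1.0 p [ 0.2462 -0.5744  0.2313] yaw [-90.    0.  -66.8] w 0.999 F [-0.3 -0.8 -0.1]
turn [-0.    -0.587 -0.   ] | shift before turn [-18.43   4.45  26.69] | shift after turn [10.12  4.45 30.82]
```

```bash
python3 -m pendant '[[[0,-0.117,0,0,0.4,0,0.06],[0,-0.117,0,0,0.4,0,0.06],[0,-0.117,0,0,0.4,0,0.06],[0,-0.117,0,0,0.4,0,0.06],[0,-0.117,0,0,0.4,0,0.06]]]' 30; python3 to.py .677 .1065 .12 -15
```

```text
t: 1.62
eef_pos: [0.2462, -0.5744, 0.181]
tcp_rot: [-1.571, -0.0, -0.241]
wrist_force: [-0.7, -0.1, -0.1]
grip_width: 0.472
t 1.62 p [ 0.2462 -0.5744  0.181 ] yaw [-90.   -0.  -13.8] w 0.472 F [-0.7 -0.1 -0.1]
turn [-0.     0.013  0.   ] | shift before turn [10.24  2.44 30.56] | shift after turn [ 9.6   2.44 30.77]
```

```bash
for i in 1; do python3 -m pendant '[[[0,0.013,0,0.31,0,1,0.06],[0,0,0,0.31,0,1,0.06],[0,0,0,0.31,0,1,0.06],[0,0,0,0.31,0,1,0.06],[0,0,0,0.31,0,1,0.06]]]'; python3 -m pendant '[[[0,0,0,0.31,0,1,0.06],[0,0,0,0.31,0,1,0.06],[0,0,0,0.31,0,1,0.06],[0,0,0,0.31,0,1,0.06],[0,0,0,0.31,0,1,0.06]]]'; python3 -m pendant '[[[0,0,0,0.31,0,1,0.06],[0,0,0,0.31,0,1,0.06],[0,0,0,0.31,0,1,0.06],[0,0,0,0.31,0,1,0.06],[0,0,0,0.31,0,1,0.06]]]'; done; python3 to.py .677 .1065 .12 -15
```

```text
t: 2.25
eef_pos: [0.3166, -0.4631, 0.1814]
tcp_rot: [-1.571, -0.0, -0.268]
wrist_force: [-0.6, -0.2, -1.3]
grip_width: 0.469
t: 2.88
eef_pos: [0.387, -0.3529, 0.1815]
tcp_rot: [-1.571, -0.0, -0.268]
wrist_force: [-0.2, -0.9, 0.1]
grip_width: 0.467
t: 3.5
eef_pos: [0.4574, -0.2426, 0.1815]
tcp_rot: [-1.571, -0.0, -0.268]
wrist_force: [0.3, -0.6, 0.3]
grip_width: 0.468
t 3.5 p [ 0.4574 -0.2426  0.1815] yaw [-90.   -0.  -15.3] w 0.468 F [ 0.3 -0.6  0.3]
turn [ 0.    -0.004  0.   ] | shift before turn [ 4.78  2.46 15.79] | shift after turn [ 4.87  2.46 15.76]
```

```bash
python3 -m pendant '[[[0,0,0,0.31,0,1,0.06],[0,0,0,0.31,0,1,0.06],[0,0,0,0.31,0,1,0.06],[0,0,0,0.31,0,1,0.06],[0,0,0,0.31,0,1,0.06]]]'; python3 -m pendant '[[[0,0,0,0.31,0,1,0.06],[0,0,0,0.31,0,1,0.06],[0,0,0,0.31,0,1,0.06],[0,0,0,0.31,0,1,0.06],[0,0,0,0.31,0,1,0.06]]]'; python3 -m pendant '[[[0,0,0,0.31,0.2,1,0.06],[0,0,0,0.31,0.4,1,0.06],[0,0,0,0.31,0.6,1,0.06],[0,0,0,0.31,0.6,1,0.06],[0,0,0,0.31,0.6,1,0.06]]]'; python3 to.py .677 .1065 .06 -15
```

```text
t: 4.12
eef_pos: [0.5278, -0.1323, 0.1815]
tcp_rot: [-1.571, -0.0, -0.268]
wrist_force: [0.3, 0.3, 0.4]
grip_width: 0.47
t: 4.75
eef_pos: [0.5982, -0.022, 0.1814]
tcp_rot: [-1.571, -0.0, -0.268]
wrist_force: [0.4, 0.4, -0.8]
grip_width: 0.468
t: 5.38
eef_pos: [0.6687, 0.0882, 0.1208]
tcp_rot: [-1.571, -0.0, -0.268]
wrist_force: [-0.3, -0.2, 0.5]
grip_width: 0.469
t 5.38 p [0.6687 0.0882 0.1208] yaw [-90.   -0.  -15.3] w 0.469 F [-0.3 -0.2  0.5]
turn [ 0.    -0.004  0.   ] | shift before turn [0.13 2.43 0.79] | shift after turn [0.13 2.43 0.79]
```

```bash
python3 -m pendant '[[[0,0,0,0.13,0.6,0.75,0.06],[0,0,0,0,0.6,0,0.06],[0,0,0,0,0.6,0,0.06],[0,0,0,0,0.6,0,0.06],[0,0,0,0,0,0,0.06]]]'; python3 to.py .677 .1065 .006 -15
python3 - <<'E'
from h import *
p,d=read_camera("scene"); cv2.imwrite("pics/s1.png",cv2.resize(p[200:440,220:540,::-1],(800,600)))
p,d=read_camera("top"); cv2.imwrite("pics/t1.png",cv2.resize(p[100:280,180:420,::-1],(800,600)))
E
```

```text
t: 6.0
eef_pos: [0.6753, 0.1036, 0.0597]
tcp_rot: [-1.572, 0.002, -0.269]
wrist_force: [-0.0, -0.5, 0.7]
grip_width: 0.47
t 6.0 p [0.6753 0.1036 0.0597] yaw [-90.1   0.1 -15.4] w 0.47 F [-0.  -0.5  0.7]
turn [ 0.001 -0.004 -0.001] | shift before turn [0.04 2.15 0.13] | shift after turn [0.04 2.15 0.13]
```

View pics/s1.png

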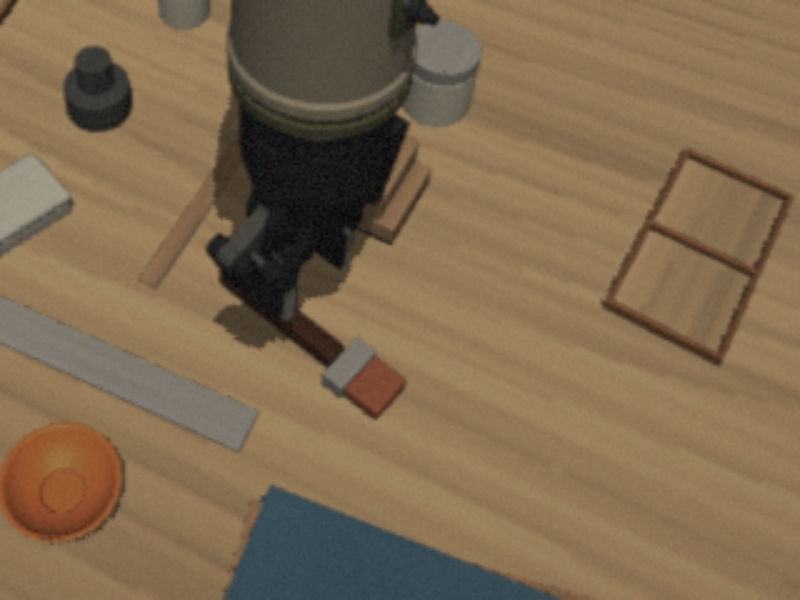

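View pics/t1.png

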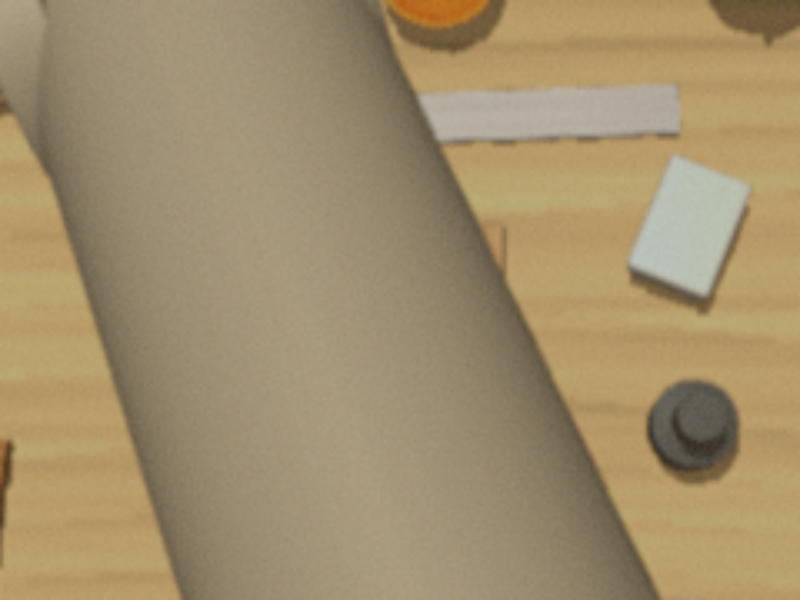

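```bash
python3 -m pendant '[[[0,0,0,0.04,0.5,0.13,0.06],[0,0,0,0,0.5,0,0.06],[0,0,0,0,0.5,0,0.06],[0,0,0,0,0.4,0,0.06],[0,0,0,0,0.2,0,0.06]]]'; python3 to.py .677 .1065 .006 -15
```

```text
t: 6.72
eef_pos: [0.6776, 0.1077, 0.0077]
tcp_rot: [-1.571, 0.001, -0.267]
wrist_force: [0.1, 0.1, -0.9]
grip_width: 0.464
t 6.72 p [0.6776 0.1077 0.0077] yaw [-90.    0.1 -15.3] w 0.464 F [ 0.1  0.1 -0.9]
turn [ 0.    -0.004 -0.001] | shift before turn [-0.01  0.07 -0.05] | shift after turn [-0.01  0.07 -0.05]
```

```bash
python3 -m pendant '[[[0,0,0,0,0,0,1],[0,0,0,0,0,0,1],[0,0,0,0,0,0,1],[0,0,0,0,0,0,1],[0,0,0,0,0,0,1]]]' 35; python3 -m pendant '[[[0,0,0,0,-0.5,0,1],[0,0,0,0,-1,0,1],[0,0,0,0,-1,0,1],[0,0,0,0,-1,0,1],[0,0,0,0,-1,0,1]]]';  python3 to.py .523 -.341 .13 -82
python3 - <<'E'
from h import *
p,d=read_camera("scene"); cv2.imwrite("pics/s2.png",p[:,:,::-1])
E
```

```text
t: 7.35
eef_pos: [0.6783, 0.1079, 0.0091]
tcp_rot: [-1.571, -0.0, -0.267]
wrist_force: [-0.5, 0.7, 0.4]
grip_width: 0.15
t: 7.98
eef_pos: [0.6782, 0.1079, 0.1232]
tcp_rot: [-1.57, -0.001, -0.267]
wrist_force: [0.1, -0.6, -1.2]
grip_width: 0.148
t 7.97 p [0.6782 0.1079 0.1232] yaw [-90.   -0.  -15.3] w 0.148 F [ 0.1 -0.6 -1.2]
turn [-0.001  0.741  0.   ] | shift before turn [ -1.24  -0.28 -18.96] | shift after turn [16.92 -0.27 -8.64]
```

View pics/s2.png

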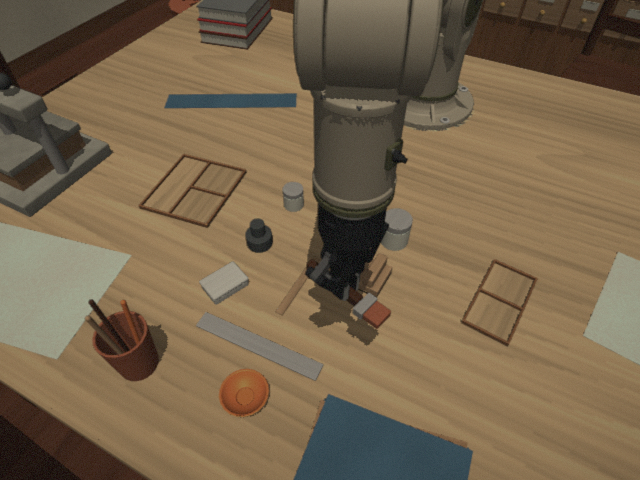

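```bash
python3 -m pendant '[[[0,0,0,-0.05,0,-0.6,1],[0,0,0,-0.07,0,-1,1],[0,0,0,-0.07,0,-1,1],[0,0,0,-0.07,0,-1,1],[0,0,0,-0.07,0,-1,1]]]'; python3 -m pendant '[[[0,0,0,-0.07,0,-1,1],[0,0,0,-0.07,0,-1,1],[0,0,0,-0.07,0,-1,1],[0,0,0,-0.07,0,-1,1],[0,0,0,-0.07,0,-1,1]]]'; python3 -m pendant '[[[0,0,0,-0.07,0,-1,1],[0,0,0,-0.07,0,-1,1],[0,0,0,-0.07,0,-1,1],[0,0,0,-0.07,0,-1,1],[0,0,0,-0.07,0,-1,1]]]'; python3 -m pendant '[[[0,0,0,-0.07,0,-1,1],[0,0,0,-0.07,0,-1,1],[0,0,0,-0.07,0,-1,1],[0,0,0,-0.07,0,-0.6,1],[0,0.05,0,0,0,-0.3,1]]]'; python3 to.py .523 -.341 .10 -82.2
```

```text
t: 8.65
eef_pos: [0.6382, -0.0032, 0.1201]
tcp_rot: [-1.572, 0.002, -0.269]
wrist_force: [0.9, 0.0, 0.3]
grip_width: 0.146
t: 9.28
eef_pos: [0.5965, -0.1212, 0.1201]
tcp_rot: [-1.572, 0.002, -0.269]
wrist_force: [-0.2, -1.7, 0.1]
grip_width: 0.15
t: 9.9
eef_pos: [0.5548, -0.239, 0.1201]
tcp_rot: [-1.571, 0.002, -0.269]
wrist_force: [0.0, -0.4, -0.8]
grip_width: 0.152
t: 10.52
eef_pos: [0.5227, -0.3309, 0.1205]
tcp_rot: [-1.571, 0.001, -0.349]
wrist_force: [0.4, -0.1, -1.0]
grip_width: 0.147
t 10.53 p [ 0.5227 -0.3309  0.1205] yaw [-90.    0.1 -20. ] w 0.147 F [ 0.4 -0.1 -1. ]
turn [ 0.     0.691 -0.001] | shift before turn [ 0.15  0.82 -0.38] | shift after turn [ 0.4   0.82 -0.04]
```

```bash
python3 -m pendant '[[[0,0.1,0,0,0,0,1],[0,0.115,0,0,0,0,1],[0,0.115,0,0,0,0,1],[0,0.115,0,0,0,0,1],[0,0.115,0,0,0,0,1]]]'; python3 -m pendant '[[[0,0.1,0,0,0,0,1],[0,0.03,0,0,0.3,0,1],[0,0,0,0,0.3,0,1],[0,0,0,0,0,0,1],[0,0,0,0,0,0,1]]]'; python3 to.py .523 -.341 .05 -82.2
python3 - <<'E'
from h import *
p,d=read_camera("scene"); cv2.imwrite("pics/s3.png",cv2.resize(p[60:300,60:380,::-1],(800,600)))
E
```

```text
t: 11.15
eef_pos: [0.5236, -0.3292, 0.1206]
tcp_rot: [-1.571, 0.001, -1.231]
wrist_force: [0.1, 1.1, -1.2]
grip_width: 0.144
t: 11.78
eef_pos: [0.5242, -0.3296, 0.1063]
tcp_rot: [-1.571, 0.0, -1.429]
wrist_force: [-0.2, -0.7, -0.7]
grip_width: 0.152
t 11.78 p [ 0.5242 -0.3296  0.1063] yaw [-90.    0.  -81.9] w 0.152 F [-0.2 -0.7 -0.7]
turn [ 0.     0.003 -0.   ] | shift before turn [ 0.45  2.25 -0.11] | shift after turn [ 0.45  2.25 -0.11]
```

View pics/s3.png

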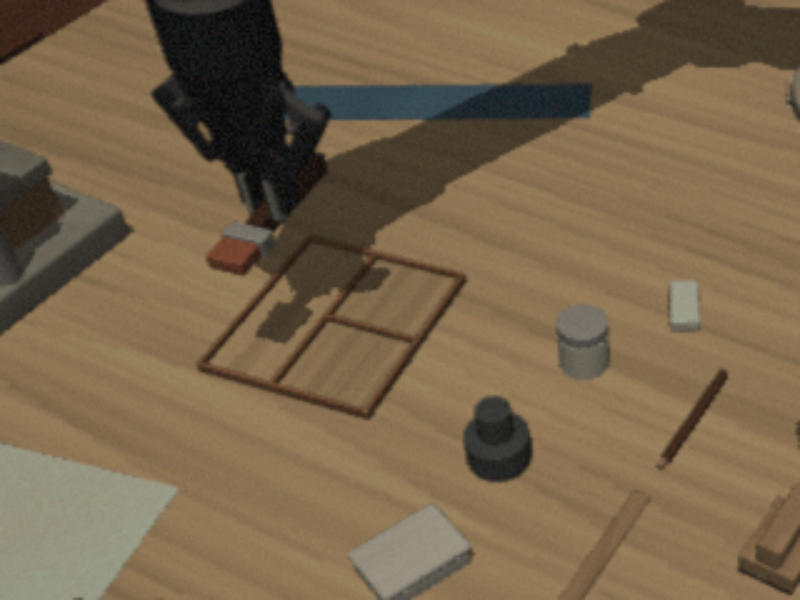

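```bash
python3 -m pendant '[[[0,0,0,0.45,0.6,-0.1,1],[0,0,0,0,0.6,0,1],[0,0,0,0,0.6,0,1],[0,0,0,0,0.5,0,1],[0,0,0,0,0,0,1]]]'; python3 to.py .523 -.341 .0125 -82.2
python3 - <<'E'
from h import *
p,d=read_camera("scene"); cv2.imwrite("pics/s4.png",cv2.resize(p[100:260,100:313,::-1],(800,600)))
C=cloud("scene",d);rgb=p.astype(int)
m=(np.hypot(C[...,0]-.52,C[...,1]+.34)<.13)&(C[...,2]>.02)&(C[...,2]<.09)&(rgb[...,0]>rgb[...,1]*1.7)&(rgb[...,0]>90)
print("bristles",m.sum(),C[m].mean(0),C[m].min(0),C[m].max(0))
E
```

```text
t: 12.45
eef_pos: [0.5226, -0.3403, 0.0471]
tcp_rot: [-1.573, 0.002, -1.429]
wrist_force: [0.1, -0.1, -0.6]
grip_width: 0.146
t 12.45 p [ 0.5226 -0.3403  0.0471] yaw [-90.1   0.1 -81.9] w 0.146 F [ 0.1 -0.1 -0.6]
turn [ 0.001  0.003 -0.001] | shift before turn [0.03 1.38 0.01] | shift after turn [0.03 1.38 0.01]
bristles 87 [ 0.57639437 -0.32919487  0.05209589] [ 0.5641921  -0.34363537  0.0494179 ] [ 0.58848763 -0.31667686  0.05514582]
```

View pics/s4.png

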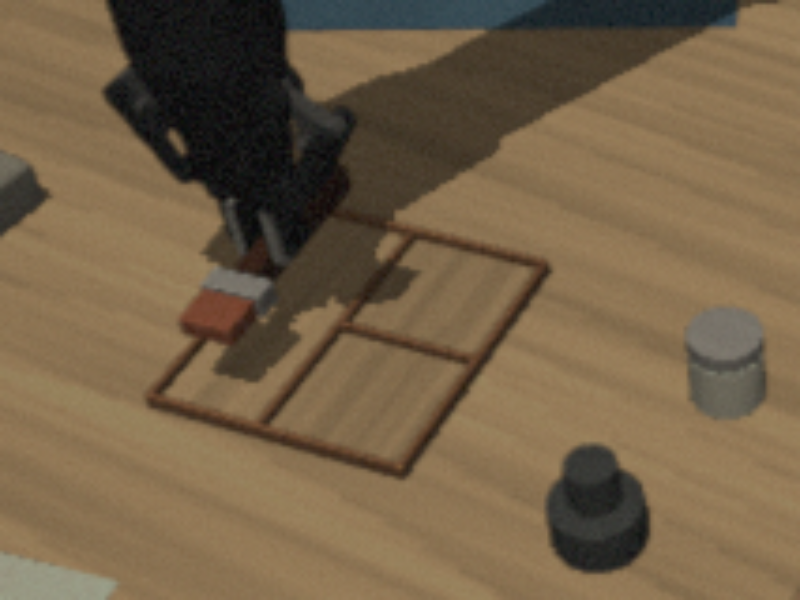

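```bash
python3 -m pendant '[[[0,0,0,0,0.5,0,1],[0,0,0,0,0.5,0,1],[0,0,0,0,0.2,0,1],[0,0,0,0,0.05,0,1],[0,0,0,0,0,0,1]]]'; python3 -m pendant '[[[0,0,0,0,0,0,1],[0,0,0,0,0,0,1],[0,0,0,0,0,0,1],[0,0,0,0,0,0,1],[0,0,0,0,0,0,1]]]'; python3 to.py .523 -.341 .0121 -82.2
```

```text
t: 13.12
eef_pos: [0.5235, -0.3411, 0.0177]
tcp_rot: [-1.571, -0.0, -1.43]
wrist_force: [0.4, -0.5, -0.8]
grip_width: 0.146
t: 13.75
eef_pos: [0.5234, -0.341, 0.0176]
tcp_rot: [-1.571, 0.0, -1.43]
wrist_force: [0.1, 0.0, -0.1]
grip_width: 0.15
t 13.75 p [ 0.5234 -0.341   0.0176] yaw [-90.    0.  -81.9] w 0.15 F [ 0.1  0.  -0.1]
turn [-0.     0.003 -0.   ] | shift before turn [-0.    0.22 -0.02] | shift after turn [-0.    0.22 -0.02]
```

```bash
python3 -m pendant '[[[0,0,0,0,0.15,0,1],[0,0,0,0,0.06,0,1],[0,0,0,0,0,0,1],[0,0,0,0,0,0,1],[0,0,0,0,0,0,1]]]'; python3 -m pendant '[[[0,0,0,0,0,0,0.36],[0,0,0,0,0,0,0.36],[0,0,0,0,0,0,0.36],[0,0,0,0,-0.3,0,0.36],[0,0,0,0,-0.5,0,0.36]]]'; python3 -m pendant '[[[0,0,0,0,-1,0,0.36],[0,0,0,0,-1,0,0.36],[0,0,0,0,-1,0,0.36],[0,0,0,0,-1,0,0.36],[0,0,0,0,0,0,0.36]]]'; python3 to.py .455 .105 .13 -82.2
python3 - <<'E'
from h import *
p,d=read_camera("scene"); cv2.imwrite("pics/s5.png",cv2.resize(p[100:260,100:313,::-1],(800,600)))
E
```

```text
t: 14.38
eef_pos: [0.5234, -0.341, 0.0122]
tcp_rot: [-1.571, 0.0, -1.43]
wrist_force: [0.8, 0.0, -0.6]
grip_width: 0.15
t: 15.0
eef_pos: [0.5232, -0.341, 0.0328]
tcp_rot: [-1.571, 0.0, -1.43]
wrist_force: [-0.1, -1.9, 0.2]
grip_width: 0.316
t: 15.62
eef_pos: [0.5249, -0.3419, 0.1358]
tcp_rot: [-1.566, -0.004, -1.43]
wrist_force: [-1.8, 0.0, -0.1]
grip_width: 0.322
t 15.62 p [ 0.5249 -0.3419  0.1358] yaw [-89.7  -0.2 -81.9] w 0.322 F [-1.8  0.  -0.1]
turn [-0.003  0.003  0.002] | shift before turn [-18.09   0.17  -0.26] | shift after turn [-18.09   0.23  -0.34]
```

View pics/s5.png

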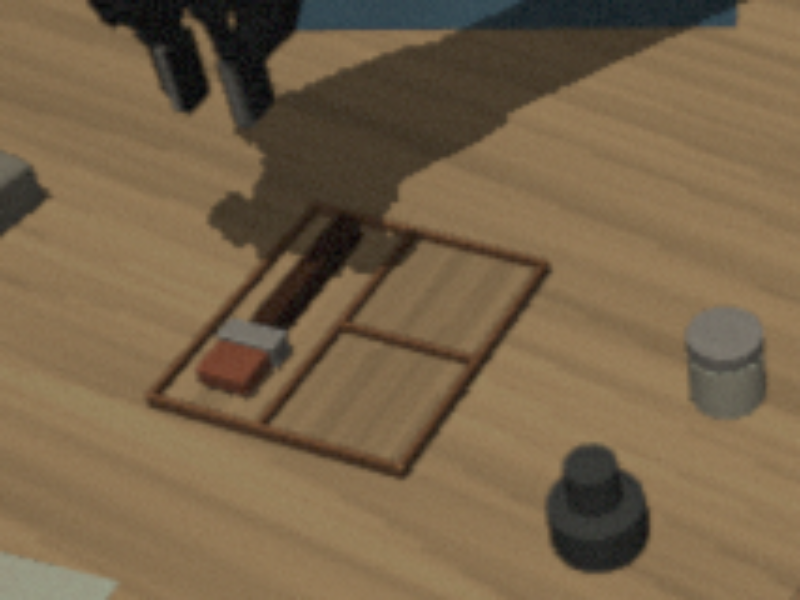

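```bash
python3 -m pendant '[[[0,0,0,-0.6,0,-0.02,-0.8],[0,0,0,-1,0,-0.02,-0.8],[0,0,0,-1,0,-0.02,-0.8],[0,0,0,-1,0,-0.02,-0.8],[0,0,0,-1,0,-0.02,-0.8]]]'; python3 -m pendant '[[[0,0,0,-1,0,-0.02,-0.8],[0,0,0,-1,0,-0.02,-0.8],[0,0,0,-1,0,-0.02,-0.8],[0,0,0,-1,0,-0.02,-0.8],[0,0,0,-1,0,-0.02,-0.8]]]'; python3 -m pendant '[[[0,0,0,-1,0,-0.02,-0.8],[0,0,0,-1,0,-0.02,-0.8],[0,0,0,-1,0,-0.02,-0.8],[0,0,0,-1,0,-0.02,-0.8],[0,0,0,-1,0,-0.02,-0.8]]]'; python3 -m pendant '[[[0,0,0,-1,0,-0.02,-0.8],[0,0,0,-1,0,-0.02,-0.8],[0,0,0,-1,0,-0.02,-0.8],[0,0,0,0,0,0,-0.8],[0,0,0,0,0,0,-0.8]]]';python3 to.py .455 .105 .09 -82.2
python3 - <<'E'
from an import *
p,d=read_camera("top"); cv2.imwrite("pics/t2.png",cv2.resize(p[195:325,440:550,::-1],(508,600),interpolation=cv2.INTER_CUBIC))
C=cloud("top",d)
P=band(C,(.523,-.341),.09,.012,.03); print(rect(P))
E
```

```text
t: 16.3
eef_pos: [0.5037, -0.2253, 0.1312]
tcp_rot: [-1.572, 0.001, -1.429]
wrist_force: [0.6, -0.4, 0.3]
grip_width: 0.898
t: 16.92
eef_pos: [0.4833, -0.1022, 0.1312]
tcp_rot: [-1.573, 0.001, -1.429]
wrist_force: [1.3, -0.1, -0.0]
grip_width: 0.899
t: 17.55
eef_pos: [0.463, 0.0208, 0.1313]
tcp_rot: [-1.573, 0.0, -1.429]
wrist_force: [0.0, -0.1, 0.4]
grip_width: 0.9
t: 18.18
eef_pos: [0.4519, 0.0929, 0.1317]
tcp_rot: [-1.572, -0.0, -1.43]
wrist_force: [-0.3, -0.3, -0.5]
grip_width: 0.901
t 18.18 p [0.4519 0.0929 0.1317] yaw [-90.1  -0.  -81.9] w 0.901 F [-0.3 -0.3 -0.5]
turn [0.001 0.003 0.   ] | shift before turn [-0.46  1.67  0.19] | shift after turn [-0.46  1.67  0.19]
[array([ 0.5208, -0.3397]), array([0.1364, 0.0665]), np.float64(8.7261)]
```

View pics/t2.png

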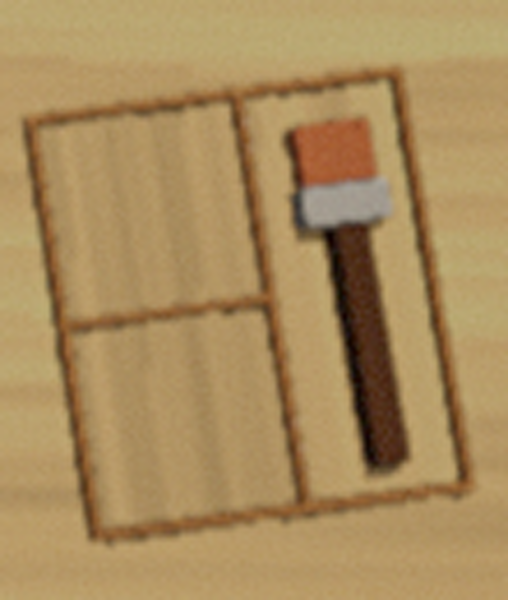

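```bash
python3 -m pendant '[[[0,0,0,-0.46,0.4,0.19,-0.8],[0,0,0,0,0.6,0,-0.8],[0,0,0,0,0.4,0,-0.8],[0,0,0,0,0,0,-0.8],[0,0,0,0,0,0,-0.8]]]';python3 to.py .455 .105 .013 -82.2
python3 - <<'E'
from an import *
p,d=read_camera("scene"); cv2.imwrite("pics/s6.png",cv2.resize(p[120:280,300:513,::-1],(800,600)))
E
```

```text
t: 18.85
eef_pos: [0.4559, 0.1053, 0.0974]
tcp_rot: [-1.571, 0.0, -1.43]
wrist_force: [-0.5, -0.6, 0.6]
grip_width: 0.893
t 18.85 p [0.4559 0.1053 0.0974] yaw [-90.    0.  -81.9] w 0.893 F [-0.5 -0.6  0.6]
turn [-0.     0.003 -0.   ] | shift before turn [ 0.01  3.38 -0.04] | shift after turn [ 0.01  3.38 -0.04]
```

View pics/s6.png

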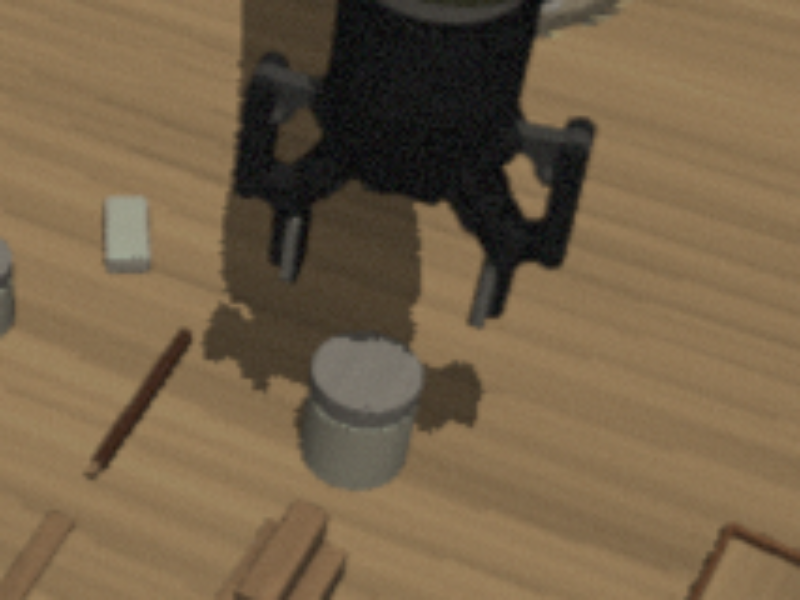

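```bash
python3 -m pendant '[[[0,0,0,0,0.8,0,-0.8],[0,0,0,0,0.9,0,-0.8],[0,0,0,0,0.8,0,-0.8],[0,0,0,0,0.6,0,-0.8],[0,0,0,0,0.25,0,-0.8]]]'; python3 -m pendant '[[[0,0,0,0,0,0,-0.8],[0,0,0,0,0,0,0.2],[0,0,0,0,0,0,1],[0,0,0,0,0,0,1],[0,0,0,0,0,0,1]]]' 40; python3 -m pendant '[[[0,0,0,0,0,0,1],[0,0,0,0,0,0,1],[0,0,0,0,-0.3,0,1],[0,0,0,0,-0.5,0,1],[0,0,0,0,-0.5,0,1]]]';python3 to.py .5537 -.2632 .13 -82.2
python3 - <<'E'
from an import *
p,d=read_camera("scene"); cv2.imwrite("pics/s7.png",cv2.resize(p[120:280,300:513,::-1],(800,600)))
E
```

```text
t: 19.52
eef_pos: [0.4556, 0.1053, 0.0131]
tcp_rot: [-1.571, 0.0, -1.43]
wrist_force: [0.0, -0.4, 0.5]
grip_width: 0.897
t: 20.15
eef_pos: [0.4565, 0.1055, 0.0144]
tcp_rot: [-1.569, -0.0, -1.43]
wrist_force: [-0.5, -0.6, 5.2]
grip_width: 0.596
t: 20.78
eef_pos: [0.4558, 0.1054, 0.0471]
tcp_rot: [-1.571, 0.0, -1.43]
wrist_force: [0.2, -0.1, -1.8]
grip_width: 0.597
t 20.77 p [0.4558 0.1054 0.0471] yaw [-90.    0.  -81.9] w 0.597 F [ 0.2 -0.1 -1.8]
turn [-0.     0.003 -0.   ] | shift before turn [15.15 -3.32  1.81] | shift after turn [15.14 -3.32  1.88]
```

View pics/s7.png

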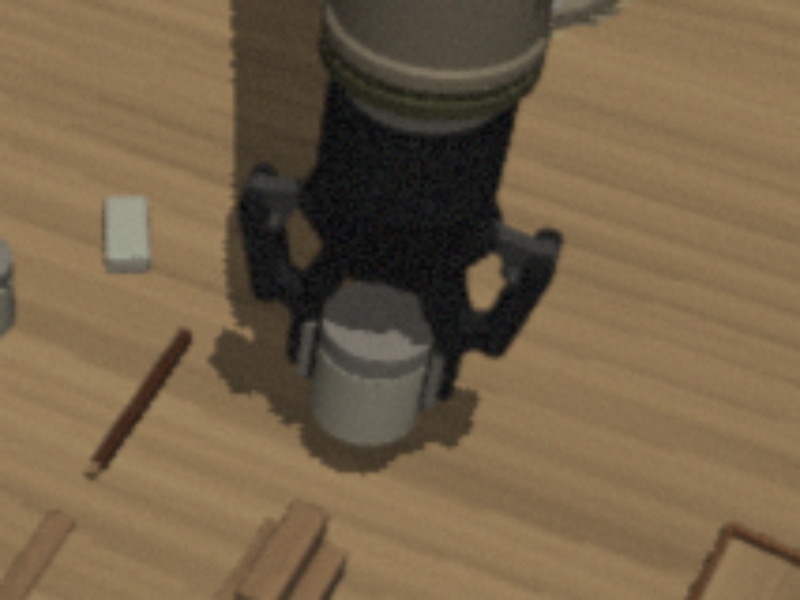

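```bash
python3 -m pendant '[[[0,0,0,0,-0.8,0,1],[0,0,0,0.2,-0.9,0.04,1],[0,0,0,0.6,-0.8,0.07,1],[0,0,0,1,0,0.12,1],[0,0,0,1,0,0.12,1]]]'; python3 -m pendant '[[[0,0,0,1,0,0.12,1],[0,0,0,1,0,0.12,1],[0,0,0,1,0,0.12,1],[0,0,0,1,0,0.12,1],[0,0,0,1,0,0.12,1]]]'; python3 -m pendant '[[[0,0,0,1,0,0.12,1],[0,0,0,1,0,0.12,1],[0,0,0,1,0,0.12,1],[0,0,0,1,0,0.12,1],[0,0,0,1,0,0.12,1]]]'; python3 -m pendant '[[[0,0,0,1,0,0.12,1],[0,0,0,0.8,0,0.1,1],[0,0,0,0.4,0,0.12,1],[0,0,0,0,0,0,1],[0,0,0,0,0,0,1]]]';python3 to.py .5537 -.2632 .06 -82.2
```

```text
t: 21.45
eef_pos: [0.4747, 0.0367, 0.1094]
tcp_rot: [-1.569, -0.0, -1.429]
wrist_force: [-0.2, 0.2, -2.6]
grip_width: 0.595
t: 22.08
eef_pos: [0.5068, -0.0851, 0.1089]
tcp_rot: [-1.57, 0.0, -1.43]
wrist_force: [0.3, -0.2, -1.7]
grip_width: 0.594
t: 22.7
eef_pos: [0.5392, -0.2068, 0.1088]
tcp_rot: [-1.571, 0.0, -1.43]
wrist_force: [0.6, 0.3, -1.7]
grip_width: 0.597
t: 23.32
eef_pos: [0.5553, -0.258, 0.1085]
tcp_rot: [-1.571, 0.001, -1.428]
wrist_force: [0.7, 0.8, -1.7]
grip_width: 0.592
t 23.32 p [ 0.5553 -0.258   0.1085] yaw [-90.    0.1 -81.8] w 0.592 F [ 0.7  0.8 -1.7]
turn [ 0.     0.004 -0.001] | shift before turn [ 0.2   1.94 -0.09] | shift after turn [ 0.2   1.94 -0.09]
```

```bash
python3 -m pendant '[[[0,0,0,0.1,0.6,-0.08,1],[0,0,0,0,0.8,0,1],[0,0,0,0,0.8,0,1],[0,0,0,0,0.7,0,1],[0,0,0,0,0,0,1]]]';python3 -m pendant '[[[0,0,0,0,0,0,1],[0,0,0,0,0,0,1],[0,0,0,0,0,0,1],[0,0,0,0,0,0,1],[0,0,0,0,0,0,1]]]';python3 to.py .5537 -.2632 .0175 -82.2
python3 - <<'E'
from an import *
p,d=read_camera("scene"); cv2.imwrite("pics/s8.png",cv2.resize(p[100:260,100:313,::-1],(800,600)))
E
```

```text
t: 23.95
eef_pos: [0.5521, -0.2613, 0.0339]
tcp_rot: [-1.574, 0.002, -1.429]
wrist_force: [-0.0, 0.4, -0.6]
grip_width: 0.596
t: 24.58
eef_pos: [0.5537, -0.2621, 0.0362]
tcp_rot: [-1.571, -0.0, -1.43]
wrist_force: [-0.0, 0.5, -1.2]
grip_width: 0.595
t 24.57 p [ 0.5537 -0.2621  0.0362] yaw [-90.   -0.  -81.9] w 0.595 F [-0.   0.5 -1.2]
turn [-0.     0.003  0.   ] | shift before turn [ 0.05  0.75 -0.  ] | shift after turn [ 0.05  0.75 -0.  ]
```

View pics/s8.png

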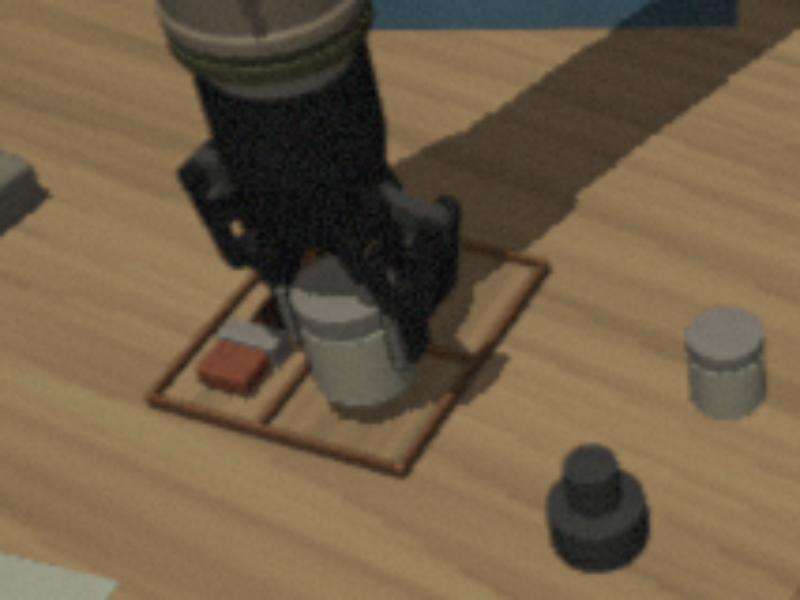

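```bash
python3 -m pendant '[[[0,0,0,0.05,0.4,0,1],[0,0,0,0,0.25,0,1],[0,0,0,0,0.1,0,1],[0,0,0,0,0,0,1],[0,0,0,0,0,0,1]]]';python3 to.py .5537 -.2632 .0175 -82.2
```

```text
t: 25.25
eef_pos: [0.5533, -0.2633, 0.0176]
tcp_rot: [-1.572, 0.0, -1.43]
wrist_force: [-3.6, 2.1, 6.1]
grip_width: 0.593
t 25.25 p [ 0.5533 -0.2633  0.0176] yaw [-90.    0.  -81.9] w 0.593 F [-3.6  2.1  6.1]
turn [ 0.001  0.003 -0.   ] | shift before turn [-0.    0.    0.01] | shift after turn [-0.    0.    0.01]
```

```bash
python3 -m pendant '[[[0,0,0,0,0,0,-0.42],[0,0,0,0,0,0,-0.42],[0,0,0,0,0,0,-0.42],[0,0,0,0,-0.4,0,-0.42],[0,0,0,0,-0.8,0,-0.42]]]';python3 -m pendant '[[[0,0,0,0,-1,0,-0.42],[0,0,0,0,-1,0,-0.42],[0,0,0,0,-1,0,-0.42],[0,0,0,0,-0.5,0,-0.3],[0,0,0,0,0,0,-0.3]]]';python3 to.py .556 .1075 .13 -92
python3 - <<'E'
from an import *
p,d=read_camera("scene"); cv2.imwrite("pics/s9.png",cv2.resize(p[100:260,100:313,::-1],(800,600)))
E
```

```text
t: 25.88
eef_pos: [0.5533, -0.2631, 0.0477]
tcp_rot: [-1.572, 0.001, -1.43]
wrist_force: [0.3, -0.2, -0.4]
grip_width: 0.713
t: 26.5
eef_pos: [0.5544, -0.2636, 0.1364]
tcp_rot: [-1.569, -0.001, -1.43]
wrist_force: [0.3, 0.1, -0.0]
grip_width: 0.651
t 26.5 p [ 0.5544 -0.2636  0.1364] yaw [-89.9  -0.1 -81.9] w 0.651 F [ 0.3  0.1 -0. ]
turn [-0.002  0.112  0.001] | shift before turn [-14.69   0.24   2.15] | shift after turn [-14.84   0.26  -0.46]
```

View pics/s9.png

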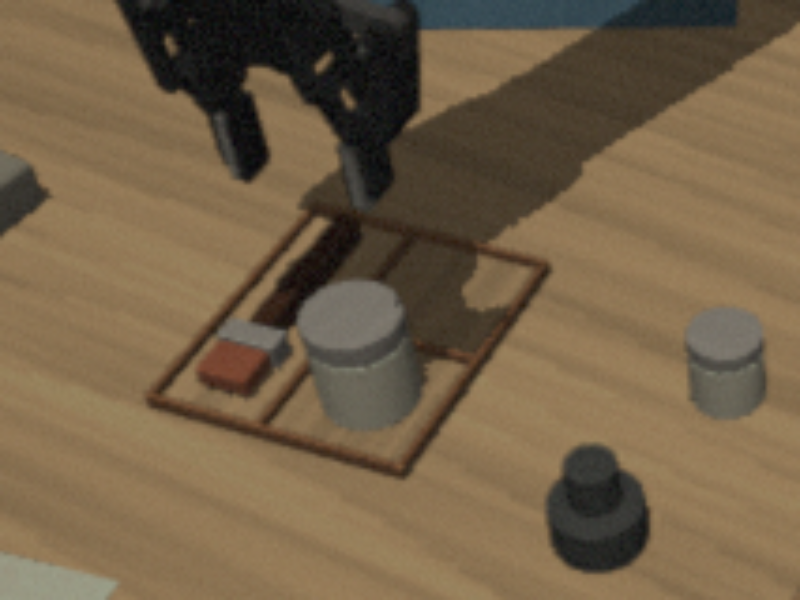

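```bash
python3 -m pendant '[[[0,0.112,0,0,0,0,-0.18],[0,0,0,-0.6,0,-0.03,-0.18],[0,0,0,-1,0,-0.03,-0.18],[0,0,0,-1,0,-0.03,-0.18],[0,0,0,-1,0,-0.03,-0.18]]]'; python3 -m pendant '[[[0,0,0,-1,0,-0.03,-0.18],[0,0,0,-1,0,-0.03,-0.18],[0,0,0,-1,0,-0.03,-0.18],[0,0,0,-1,0,-0.03,-0.18],[0,0,0,-1,0,-0.03,-0.18]]]'; python3 -m pendant '[[[0,0,0,-1,0,-0.03,-0.18],[0,0,0,-1,0,-0.03,-0.18],[0,0,0,-1,0,-0.03,-0.18],[0,0,0,-1,0,-0.03,-0.18],[0,0,0,-1,0.4,-0.03,-0.18]]]'; python3 -m pendant '[[[0,0,0,-1,0.6,-0.03,-0.18],[0,0,0,-0.25,0.4,-0.03,-0.18],[0,0,0,0,0.4,0,-0.18],[0,0,0,0,0,0,-0.18],[0,0,0,0,0,0,-0.18]]]'; python3 to.py .556 .1075 .025 -92
python3 - <<'E'
from an import *
p,d=read_camera("scene"); cv2.imwrite("pics/s10.png",cv2.resize(p[180:340,290:503,::-1],(800,600)))
p,d=read_camera("top"); cv2.imwrite("pics/t10.png",cv2.resize(p[195:325,440:550,::-1],(508,600)))
E
```

```text
t: 27.18
eef_pos: [0.5534, -0.1709, 0.134]
tcp_rot: [-1.572, 0.001, -1.6]
wrist_force: [-0.1, 0.2, -0.1]
grip_width: 0.595
t: 27.8
eef_pos: [0.5537, -0.046, 0.1341]
tcp_rot: [-1.572, 0.0, -1.6]
wrist_force: [1.1, -0.2, 0.1]
grip_width: 0.595
t: 28.42
eef_pos: [0.5547, 0.0789, 0.1248]
tcp_rot: [-1.57, 0.0, -1.6]
wrist_force: [0.1, -0.2, -0.0]
grip_width: 0.585
t: 29.05
eef_pos: [0.5551, 0.107, 0.0901]
tcp_rot: [-1.57, -0.0, -1.607]
wrist_force: [-0.9, -0.0, -0.1]
grip_width: 0.589
t 29.05 p [0.5551 0.107  0.0901] yaw [-90.   -0.  -92.1] w 0.589 F [-0.9 -0.  -0.1]
turn [-0.    -0.001  0.   ] | shift before turn [-0.02  2.6   0.03] | shift after turn [-0.02  2.6   0.04]
```

View pics/s10.png

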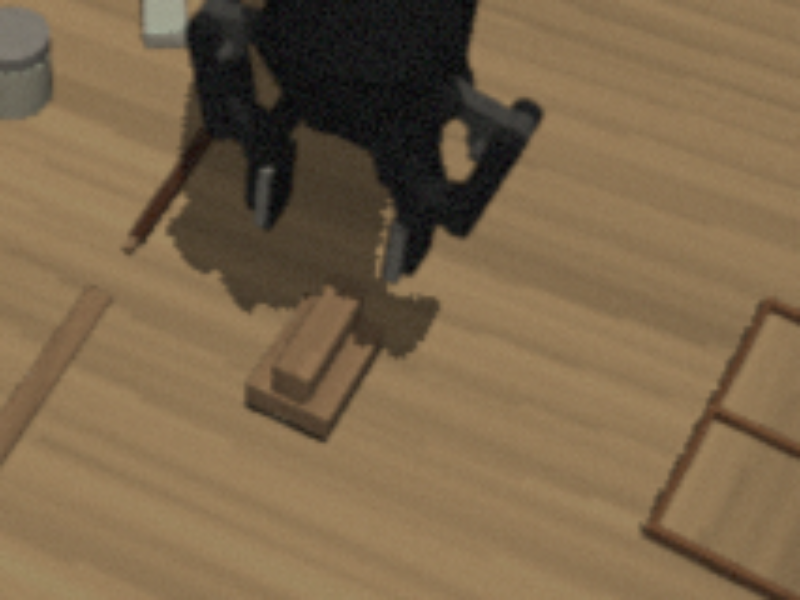

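View pics/t10.png

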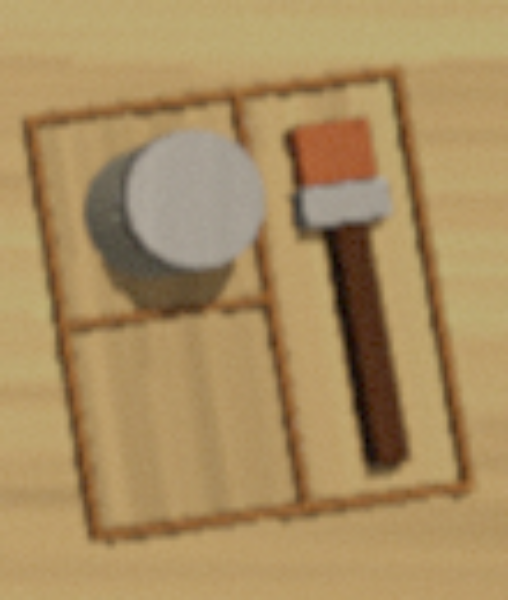

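```bash
python3 -m pendant '[[[0,0,0,0,0.7,0.03,-0.18],[0,0,0,0,0.8,0,-0.18],[0,0,0,0,0.7,0,-0.18],[0,0,0,0,0.4,0,-0.18],[0,0,0,0,0.08,0,-0.18]]]'; python3 -m pendant '[[[0,0,0,0,0,0,-0.18],[0,0,0,0,0,0,1],[0,0,0,0,0,0,1],[0,0,0,0,0,0,1],[0,0,0,0,0,0,1]]]' 40;  python3 -m pendant '[[[0,0,0,0,0,0,1],[0,0,0,0,0,0,1],[0,0,0,0,-0.3,0,1],[0,0,0,0,-0.5,0,1],[0,0,0,0,-0.5,0,1]]]';python3 to.py .4725 -.2744 .1 -82.2
python3 - <<'E'
from an import *
p,d=read_camera("scene"); cv2.imwrite("pics/s11.png",cv2.resize(p[180:340,290:503,::-1],(800,600)))
E
```

```text
t: 29.78
eef_pos: [0.555, 0.1081, 0.0219]
tcp_rot: [-1.572, -0.0, -1.606]
wrist_force: [0.4, 0.3, 0.7]
grip_width: 0.59
t: 30.4
eef_pos: [0.556, 0.1083, 0.0235]
tcp_rot: [-1.569, 0.0, -1.606]
wrist_force: [-0.5, -0.5, 5.8]
grip_width: 0.202
t: 31.02
eef_pos: [0.5555, 0.1082, 0.0563]
tcp_rot: [-1.571, 0.0, -1.606]
wrist_force: [-0.4, 0.1, -0.4]
grip_width: 0.2
t 31.02 p [0.5555 0.1082 0.0563] yaw [-90.   0. -92.] w 0.2 F [-0.4  0.1 -0.4]
turn [-0.    -0.109 -0.   ] | shift before turn [15.41 -1.75 -2.78] | shift after turn [14.71 -1.75 -5.37]
```

View pics/s11.png

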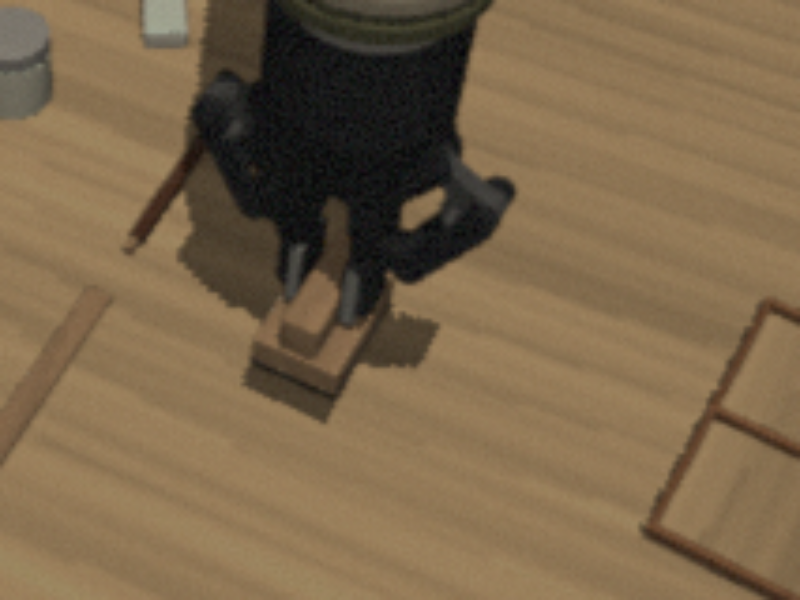

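```bash
python3 -m pendant '[[[0,-0.109,0,0,-0.8,0,1],[0,0,0,0.2,-0.9,-0.07,1],[0,0,0,0.6,-0.5,-0.22,1],[0,0,0,1,0,-0.37,1],[0,0,0,1,0,-0.37,1]]]'; python3 -m pendant '[[[0,0,0,1,0,-0.37,1],[0,0,0,1,0,-0.37,1],[0,0,0,1,0,-0.37,1],[0,0,0,1,0,-0.37,1],[0,0,0,1,0,-0.37,1]]]'; python3 -m pendant '[[[0,0,0,1,0,-0.37,1],[0,0,0,1,0,-0.37,1],[0,0,0,1,0,-0.37,1],[0,0,0,1,0,-0.37,1],[0,0,0,1,0,-0.37,1]]]'; python3 -m pendant '[[[0,0,0,1,0,-0.37,1],[0,0,0,0.8,0,-0.3,1],[0,0,0,0.1,0,-0.04,1],[0,0,0,0,0,0,1],[0,0,0,0,0,0,1]]]'; python3 to.py .4725 -.2744 .05 -82.2
```

```text
t: 31.7
eef_pos: [0.539, 0.0335, 0.1105]
tcp_rot: [-1.571, -0.0, -1.435]
wrist_force: [-0.1, 0.3, -0.7]
grip_width: 0.198
t: 32.33
eef_pos: [0.5097, -0.0967, 0.1103]
tcp_rot: [-1.571, -0.0, -1.436]
wrist_force: [-0.4, 0.1, -0.6]
grip_width: 0.201
t: 32.95
eef_pos: [0.4807, -0.2266, 0.1103]
tcp_rot: [-1.571, -0.0, -1.436]
wrist_force: [0.0, 0.6, -0.7]
grip_width: 0.199
t: 33.58
eef_pos: [0.471, -0.2732, 0.1103]
tcp_rot: [-1.571, 0.001, -1.433]
wrist_force: [-0.9, -0.4, -0.8]
grip_width: 0.202
t 33.58 p [ 0.471  -0.2732  0.1103] yaw [-90.    0.  -82.1] w 0.202 F [-0.9 -0.4 -0.8]
turn [-0.     0.001 -0.   ] | shift before turn [0.06 2.41 0.05] | shift after turn [0.05 2.41 0.05]
```

```bash
python3 -m pendant '[[[0,0,0,0.05,0.6,0.05,1],[0,0,0,0,0.8,0,1],[0,0,0,0,0.8,0,1],[0,0,0,0,0.4,0,1],[0,0,0,0,0,0,1]]]';python3 -m pendant '[[[0,0,0,0,0,0,1],[0,0,0,0,0,0,1],[0,0,0,0,0,0,1],[0,0,0,0,0,0,1],[0,0,0,0,0,0,1]]]';python3 to.py .4725 -.2744 .0265 -82.2
python3 - <<'E'
from an import *
p,d=read_camera("scene"); cv2.imwrite("pics/s12.png",cv2.resize(p[100:260,100:313,::-1],(800,600)))
E
```

```text
t: 34.2
eef_pos: [0.4716, -0.2749, 0.0443]
tcp_rot: [-1.572, 0.001, -1.434]
wrist_force: [-0.4, 0.3, -0.5]
grip_width: 0.202
t: 34.83
eef_pos: [0.4721, -0.2755, 0.0454]
tcp_rot: [-1.571, -0.0, -1.435]
wrist_force: [0.3, 0.2, -0.9]
grip_width: 0.194
t 34.83 p [ 0.4721 -0.2755  0.0454] yaw [-90.   -0.  -82.2] w 0.194 F [ 0.3  0.2 -0.9]
turn [-0.  0.  0.] | shift before turn [-0.04  0.76  0.02] | shift after turn [-0.04  0.76  0.02]
```

View pics/s12.png

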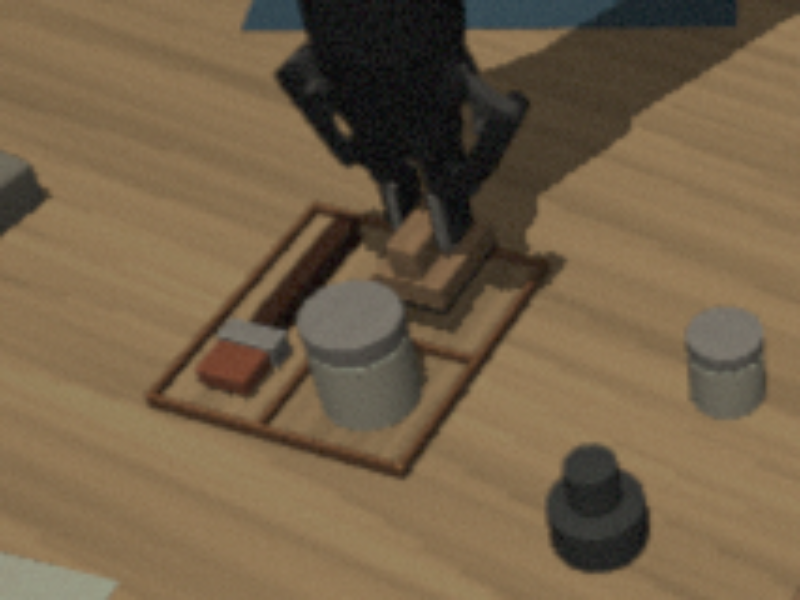

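```bash
python3 -m pendant '[[[0,0,0,-0.04,0.4,0.02,1],[0,0,0,0,0.25,0,1],[0,0,0,0,0.1,0,1],[0,0,0,0,0,0,1],[0,0,0,0,0,0,1]]]';python3 to.py .4725 -.2744 .0265 -82.2;python3 -m pendant '[[[0,0,0,0,0,0,0.2],[0,0,0,0,0,0,0.2],[0,0,0,0,0,0,0.2],[0,0,0,0,-0.4,0,0.2],[0,0,0,0,-0.8,0,0.2]]]';python3 -m pendant '[[[0,0,0,0,-1,0,0.2],[0,0,0,0,-1,0,0.2],[0,0,0,0,-1,0,0.2],[0,0,0,0,-0.5,0,0],[0,0,0,0,0,0,-0.3]]]';python3 to.py .462 -.102 .13 -82.2
python3 - <<'E'
from an import *
p,d=read_camera("scene"); cv2.imwrite("pics/s13.png",cv2.resize(p[100:260,100:313,::-1],(800,600)))
C=cloud("scene",d)
for c,z0,z1 in (((.465,-.1),.037,.052),((.575,-.108),.043,.06)):
  P=band(C,c,.04,z0,z1); print(cv2.minEnclosingCircle(P[:,:2].astype(np.float32)))
E
```

```text
t: 35.5
eef_pos: [0.4724, -0.2744, 0.0265]
tcp_rot: [-1.571, 0.0, -1.435]
wrist_force: [-1.9, 0.3, 2.4]
grip_width: 0.199
t 35.5 p [ 0.4724 -0.2744  0.0265] yaw [-90.    0.  -82.2] w 0.199 F [-1.9  0.3  2.4]
turn [ 0.  0. -0.] | shift before turn [0.   0.   0.01] | shift after turn [0.   0.   0.01]
t: 36.12
eef_pos: [0.4719, -0.2741, 0.0567]
tcp_rot: [-1.572, 0.001, -1.434]
wrist_force: [0.0, 0.6, -0.0]
grip_width: 0.4
t: 36.75
eef_pos: [0.4729, -0.2747, 0.145]
tcp_rot: [-1.569, -0.001, -1.435]
wrist_force: [0.7, 0.2, -0.2]
grip_width: 0.651
t 36.75 p [ 0.4729 -0.2747  0.145 ] yaw [-89.9  -0.1 -82.2] w 0.651 F [ 0.7  0.2 -0.2]
turn [-0.001  0.     0.001] | shift before turn [-6.9   0.59  0.5 ] | shift after turn [-6.9  0.6  0.5]
((0.4628092646598816, -0.10257859528064728), 0.020626919344067574)
((0.5767935514450073, -0.10721799731254578), 0.014017606154084206)
```

View pics/s13.png

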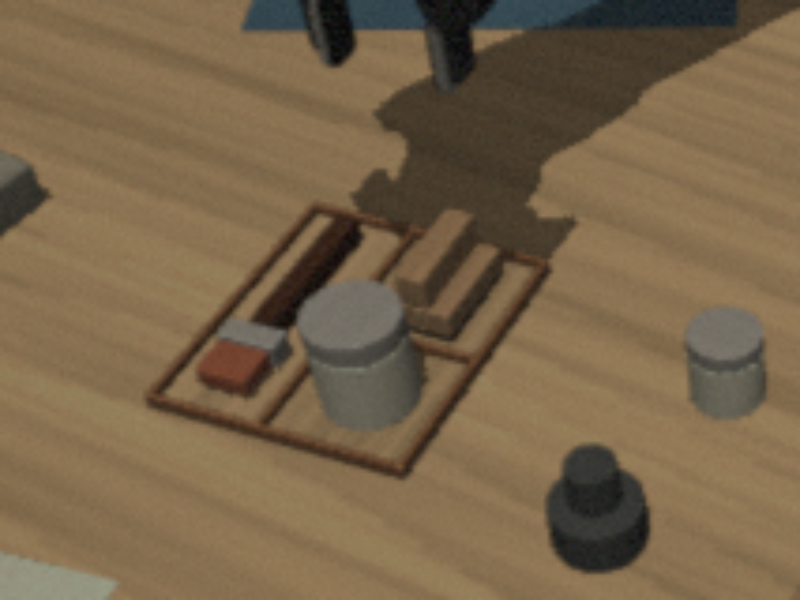

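```bash
python3 -m pendant '[[[0,0.073,0,0,0.1,0,-0.5],[0,0.073,0,0,0.2,0,-0.5],[0,0,0,0,0,0,-0.5],[0,0,0,0,0,0,-0.5],[0,0,0,0,0,0,-0.5]]]';python3 to.py .4623 -.1024 .09 -95.3
```

```text
t: 37.42
eef_pos: [0.4724, -0.2744, 0.1365]
tcp_rot: [-1.571, 0.0, -1.662]
wrist_force: [0.4, -0.5, -0.1]
grip_width: 0.751
t 37.42 p [ 0.4724 -0.2744  0.1365] yaw [-90.    0.  -95.2] w 0.751 F [ 0.4 -0.5 -0.1]
turn [ 0.     0.001 -0.   ] | shift before turn [-6.81  1.86 -1.03] | shift after turn [-6.81  1.86 -1.04]
```

```bash
python3 -m pendant '[[[0,0,0,-0.6,0,-0.1,-0.5],[0,0,0,-1,0,-0.15,-0.5],[0,0,0,-1,0,-0.15,-0.5],[0,0,0,-1,0,-0.15,-0.5],[0,0,0,-1,0,-0.15,-0.5]]]';python3 -m pendant '[[[0,0,0,-1,0.4,-0.15,-0.5],[0,0,0,-0.8,0.6,-0.12,-0.5],[0,0,0,-0.4,0.6,-0.06,-0.5],[0,0,0,0,0.2,0,-0.5],[0,0,0,0,0,0,-0.5]]]';python3 -m pendant '[[[0,0,0,0,0,0,-0.5],[0,0,0,0,0,0,-0.5],[0,0,0,0,0,0,-0.5],[0,0,0,0,0,0,-0.5],[0,0,0,0,0,0,-0.5]]]';python3 to.py .4623 -.1024 .012 -95.3
python3 - <<'E'
from an import *
p,d=read_camera("scene"); cv2.imwrite("pics/s14.png",cv2.resize(p[100:260,200:413,::-1],(800,600)))
E
```

```text
t: 38.05
eef_pos: [0.4655, -0.1564, 0.1367]
tcp_rot: [-1.57, 0.0, -1.662]
wrist_force: [-0.3, -0.1, -0.1]
grip_width: 0.751
t: 38.67
eef_pos: [0.4624, -0.1035, 0.0913]
tcp_rot: [-1.571, -0.0, -1.665]
wrist_force: [-0.8, 0.9, -0.1]
grip_width: 0.747
t: 39.3
eef_pos: [0.4626, -0.1028, 0.0916]
tcp_rot: [-1.571, 0.0, -1.664]
wrist_force: [-0.3, 0.7, 0.4]
grip_width: 0.752
t 39.3 p [ 0.4626 -0.1028  0.0916] yaw [-90.    0.  -95.3] w 0.752 F [-0.3  0.7  0.4]
turn [-0. -0. -0.] | shift before turn [-0.02  3.18 -0.01] | shift after turn [-0.02  3.18 -0.01]
```

View pics/s14.png

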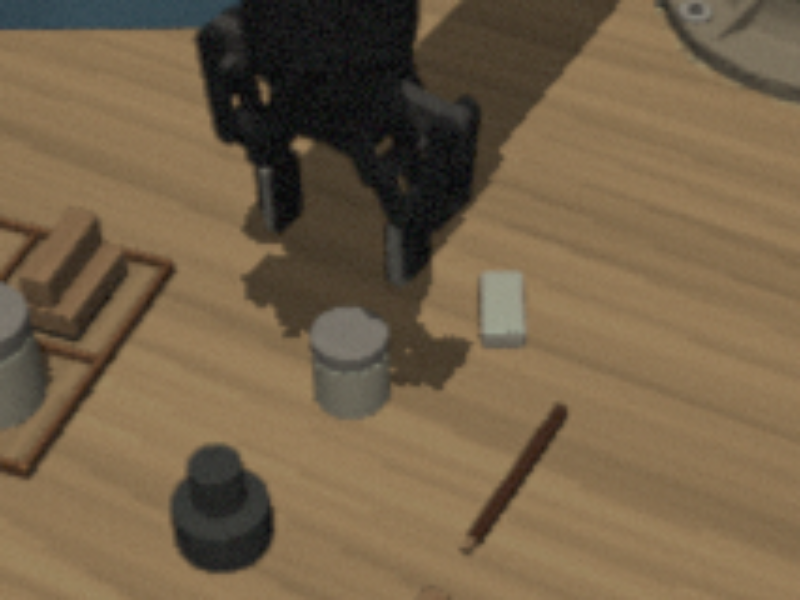

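```bash
python3 -m pendant '[[[0,0,0,0,0.8,0,-0.5],[0,0,0,0,0.9,0,-0.5],[0,0,0,0,0.8,0,-0.5],[0,0,0,0,0.5,0,-0.5],[0,0,0,0,0.2,0,-0.5]]]'; python3 -m pendant '[[[0,0,0,0,0,0,-0.5],[0,0,0,0,0,0,0.2],[0,0,0,0,0,0,1],[0,0,0,0,0,0,1],[0,0,0,0,0,0,1]]]' 35; python3 -m pendant '[[[0,0,0,0,0,0,1],[0,0,0,0,0,0,1],[0,0,0,0,-0.3,0,1],[0,0,0,0,-0.5,0,1],[0,0,0,0,-0.5,0,1]]]';python3 to.py .533 .3046 .12 -95.3
python3 - <<'E'
from an import *
p,d=read_camera("scene"); cv2.imwrite("pics/s15.png",cv2.resize(p[100:260,200:413,::-1],(800,600)))
E
```

```text
t: 39.98
eef_pos: [0.4623, -0.1027, 0.011]
tcp_rot: [-1.572, 0.0, -1.664]
wrist_force: [-0.1, -0.3, 0.3]
grip_width: 0.751
t: 40.6
eef_pos: [0.4632, -0.1029, 0.0124]
tcp_rot: [-1.569, -0.0, -1.664]
wrist_force: [-1.6, 0.2, 6.4]
grip_width: 0.457
t: 41.22
eef_pos: [0.4628, -0.1028, 0.0452]
tcp_rot: [-1.57, 0.0, -1.664]
wrist_force: [0.1, -0.7, -1.1]
grip_width: 0.453
t 41.23 p [ 0.4628 -0.1028  0.0452] yaw [-90.    0.  -95.3] w 0.453 F [ 0.1 -0.7 -1.1]
turn [-0. -0. -0.] | shift before turn [-16.49  -2.99   1.28] | shift after turn [-16.49  -2.99   1.29]
```

View pics/s15.png

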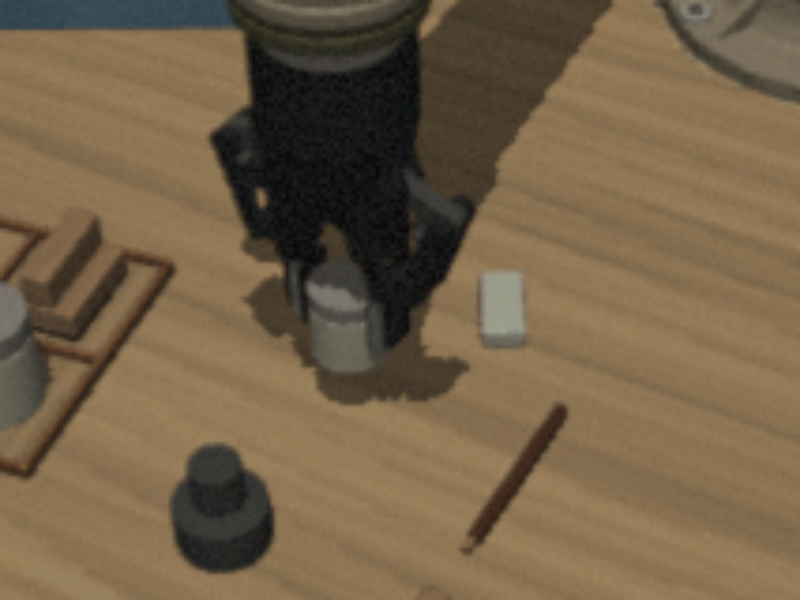

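```bash
python3 -m pendant '[[[0,0,0,0,-0.8,0,1],[0,0,0,-0.2,-0.9,0,1],[0,0,0,-0.6,-0.6,0.05,1],[0,0,0,-1,0,0.08,1],[0,0,0,-1,0,0.08,1]]]'; python3 -m pendant '[[[0,0,0,-1,0,0.08,1],[0,0,0,-1,0,0.08,1],[0,0,0,-1,0,0.08,1],[0,0,0,-1,0,0.08,1],[0,0,0,-1,0,0.08,1]]]'; python3 -m pendant '[[[0,0,0,-1,0,0.08,1],[0,0,0,-1,0,0.08,1],[0,0,0,-1,0,0.08,1],[0,0,0,-1,0,0.08,1],[0,0,0,-1,0,0.08,1]]]'; python3 -m pendant '[[[0,0,0,-1,0,0.08,1],[0,0,0,-1,0,0.08,1],[0,0,0,-0.8,0,0.07,1],[0,0,0,-0.7,0,0.05,1],[0,0,0,0,0,0,1]]]'; python3 -m pendant '[[[0,0,0,0,0,0,1],[0,0,0,0,0,0,1],[0,0,0,0,0,0,1],[0,0,0,0,0,0,1],[0,0,0,0,0,0,1]]]'; python3 to.py .533 .3046 .05 -95.3
```

```text
t: 41.9
eef_pos: [0.4746, -0.032, 0.1021]
tcp_rot: [-1.57, 0.0, -1.664]
wrist_force: [0.9, 0.0, -1.4]
grip_width: 0.456
t: 42.52
eef_pos: [0.4958, 0.0918, 0.1017]
tcp_rot: [-1.571, 0.0, -1.663]
wrist_force: [0.5, -0.3, -0.2]
grip_width: 0.453
t: 43.15
eef_pos: [0.5171, 0.2153, 0.1017]
tcp_rot: [-1.571, 0.0, -1.663]
wrist_force: [0.3, -0.4, -1.3]
grip_width: 0.454
t: 43.78
eef_pos: [0.5321, 0.3017, 0.1015]
tcp_rot: [-1.571, 0.001, -1.662]
wrist_force: [-0.3, -0.6, -0.6]
grip_width: 0.462
t: 44.4
eef_pos: [0.5326, 0.2998, 0.1016]
tcp_rot: [-1.571, 0.0, -1.664]
wrist_force: [-0.3, -0.2, -0.8]
grip_width: 0.455
t 44.4 p [0.5326 0.2998 0.1016] yaw [-90.    0.  -95.3] w 0.455 F [-0.3 -0.2 -0.8]
turn [-0.    -0.001 -0.   ] | shift before turn [-0.19  2.07 -0.  ] | shift after turn [-0.19  2.07 -0.  ]
```

```bash
python3 -m pendant '[[[0,0,0,-0.19,0.6,0,1],[0,0,0,0,0.8,0,1],[0,0,0,0,0.8,0,1],[0,0,0,0,0.5,0,1],[0,0,0,0,0.1,0,1]]]';python3 -m pendant '[[[0,0,0,0,0,0,1],[0,0,0,0,0,0,1],[0,0,0,0,0,0,1],[0,0,0,0,0,0,1],[0,0,0,0,0,0,1]]]'; python3 to.py .533 .3046 .0155 -95.3
python3 - <<'E'
from an import *
p,d=read_camera("scene"); cv2.imwrite("pics/s16.png",cv2.resize(p[200:360,400:613,::-1],(800,600)))
E
```

```text
t: 45.02
eef_pos: [0.5323, 0.3042, 0.03]
tcp_rot: [-1.573, -0.001, -1.664]
wrist_force: [0.3, -0.0, 0.0]
grip_width: 0.458
t: 45.65
eef_pos: [0.5331, 0.3047, 0.0318]
tcp_rot: [-1.571, 0.0, -1.664]
wrist_force: [-0.7, 0.5, -0.5]
grip_width: 0.454
t 45.65 p [0.5331 0.3047 0.0318] yaw [-90.    0.  -95.3] w 0.454 F [-0.7  0.5 -0.5]
turn [-0. -0. -0.] | shift before turn [ 0.01  0.65 -0.  ] | shift after turn [ 0.01  0.65 -0.  ]
```

View pics/s16.png

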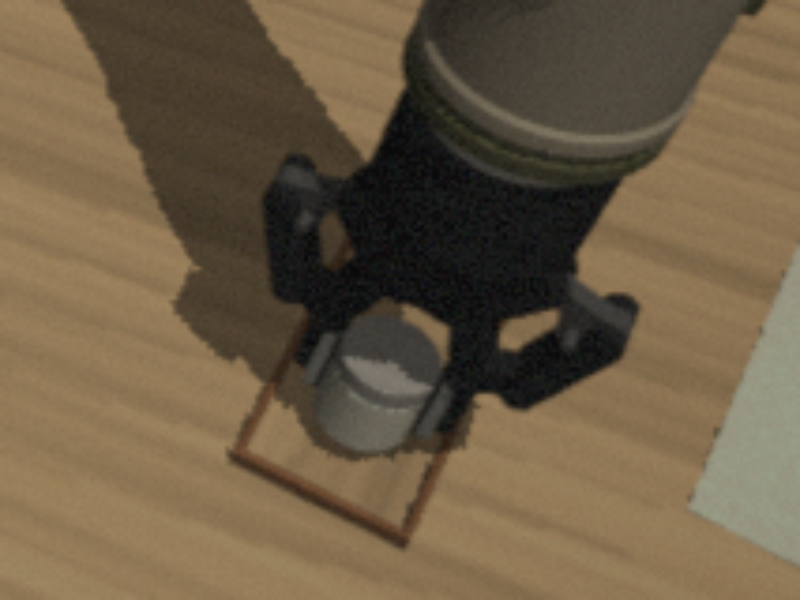

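Aligned over the far compartment; lower, release slightly, lift.

```bash
python3 -m pendant '[[[0,0,0,0,0.35,0,1],[0,0,0,0,0.2,0,1],[0,0,0,0,0.1,0,1],[0,0,0,0,0,0,1],[0,0,0,0,0,0,1]]]';python3 -m pendant '[[[0,0,0,0,0,0,-0.12],[0,0,0,0,0,0,-0.12],[0,0,0,0,0,0,-0.12],[0,0,0,0,-0.4,0,-0.12],[0,0,0,0,-0.8,0,-0.12]]]';python3 -m pendant '[[[0,0,0,0,-1,0,-0.12],[0,0,0,0,-1,0,-0.12],[0,0,0,0,-1,0,-0.12],[0,0,0,0,-0.5,0,-0.12],[0,0,0,0,0,0,-0.12]]]';python3 to.py .575 -.1075 .14 -95.3
python3 - <<'E'
from an import *
p,d=read_camera("scene"); cv2.imwrite("pics/s17.png",cv2.resize(p[200:360,400:613,::-1],(800,600)))
E
```

```text
t: 46.32
eef_pos: [0.5328, 0.3046, 0.0155]
tcp_rot: [-1.571, -0.0, -1.664]
wrist_force: [-3.1, -1.6, 5.4]
grip_width: 0.456
t: 46.95
eef_pos: [0.5326, 0.3045, 0.0458]
tcp_rot: [-1.572, -0.001, -1.664]
wrist_force: [0.6, 0.6, 0.3]
grip_width: 0.563
t: 47.58
eef_pos: [0.5336, 0.3051, 0.1344]
tcp_rot: [-1.569, 0.001, -1.664]
wrist_force: [-0.3, -0.4, 0.1]
grip_width: 0.558
t 47.58 p [0.5336 0.3051 0.1344] yaw [-89.9   0.1 -95.3] w 0.558 F [-0.3 -0.4  0.1]
turn [-0.001 -0.    -0.001] | shift before turn [16.28 -0.24  3.18] | shift after turn [16.28 -0.22  3.17]
```

View pics/s17.png

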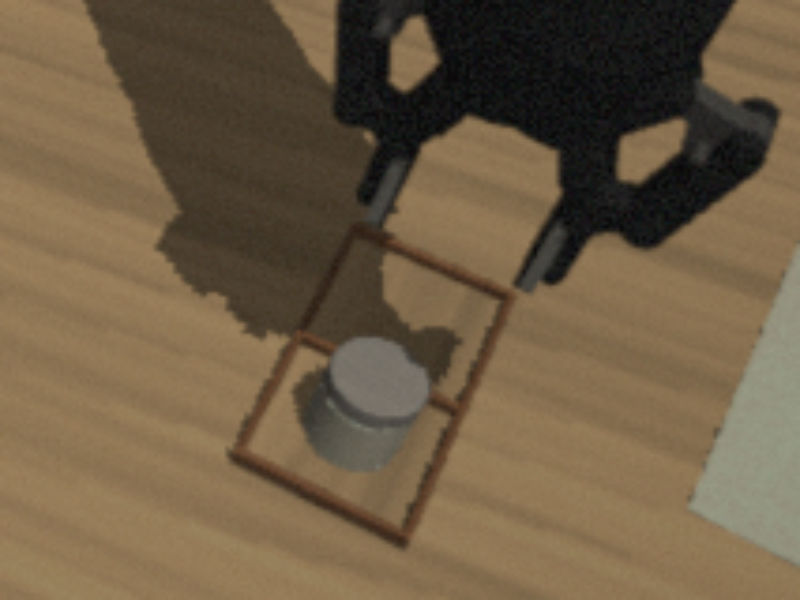

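```bash
python3 -m pendant '[[[0,0,0,0.7,0,0.14,-0.15],[0,0,0,1,0,0.2,-0.15],[0,0,0,1,0,0.2,-0.15],[0,0,0,1,0,0.2,-0.15],[0,0,0,1,0,0.2,-0.15]]]'; python3 -m pendant '[[[0,0,0,1,0,0.2,-0.15],[0,0,0,1,0,0.2,-0.15],[0,0,0,1,0,0.2,-0.15],[0,0,0,1,0,0.2,-0.15],[0,0,0,1,0,0.2,-0.15]]]'; python3 -m pendant '[[[0,0,0,1,0,0.2,-0.15],[0,0,0,1,0,0.2,-0.15],[0,0,0,1,0,0.2,-0.15],[0,0,0,1,0,0.2,-0.15],[0,0,0,1,0,0.2,-0.15]]]'; python3 -m pendant '[[[0,0,0,1,0.4,0.15,-0.15],[0,0,0,0.6,0.4,0.1,-0.15],[0,0,0,0,0.4,0,-0.15],[0,0,0,0,0.2,0,-0.15],[0,0,0,0,0,0,-0.15]]]'; python3 -m pendant '[[[0,0,0,0,0,0,-0.15],[0,0,0,0,0,0,-0.15],[0,0,0,0,0,0,-0.15],[0,0,0,0,0,0,-0.15],[0,0,0,0,0,0,-0.15]]]'; python3 to.py .5753 -.1081 .0325 -95.3
python3 - <<'E'
from an import *
p,d=read_camera("scene"); cv2.imwrite("pics/s18.png",cv2.resize(p[150:310,150:363,::-1],(800,600)))
E
```

```text
t: 48.25
eef_pos: [0.5451, 0.1828, 0.1317]
tcp_rot: [-1.572, -0.001, -1.665]
wrist_force: [0.3, 0.3, 0.0]
grip_width: 0.572
t: 48.88
eef_pos: [0.558, 0.0561, 0.1317]
tcp_rot: [-1.573, -0.001, -1.665]
wrist_force: [1.0, 0.4, 0.2]
grip_width: 0.574
t: 49.5
eef_pos: [0.5709, -0.0705, 0.1317]
tcp_rot: [-1.573, -0.0, -1.665]
wrist_force: [1.2, 0.4, 1.1]
grip_width: 0.578
t: 50.12
eef_pos: [0.5743, -0.1069, 0.0973]
tcp_rot: [-1.572, 0.001, -1.662]
wrist_force: [0.5, -0.0, 0.0]
grip_width: 0.574
t: 50.75
eef_pos: [0.5746, -0.1085, 0.0979]
tcp_rot: [-1.571, 0.0, -1.664]
wrist_force: [-0.8, 0.2, 0.2]
grip_width: 0.576
t 50.75 p [ 0.5746 -0.1085  0.0979] yaw [-90.    0.  -95.3] w 0.576 F [-0.8  0.2  0.2]
turn [-0. -0. -0.] | shift before turn [-0.02  2.61  0.03] | shift after turn [-0.02  2.61  0.03]
```

View pics/s18.png

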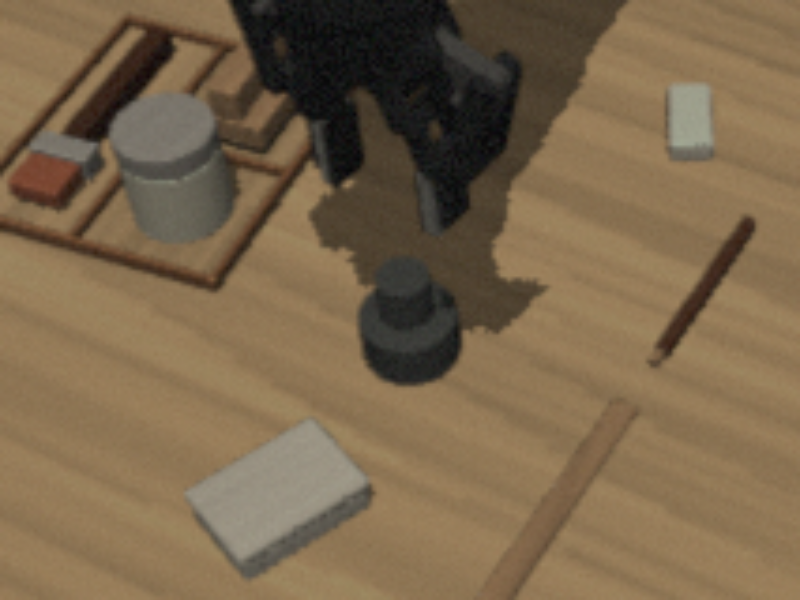

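```bash
python3 -m pendant '[[[0,0,0,-0.02,0.7,0.03,-0.15],[0,0,0,0,0.8,0,-0.15],[0,0,0,0,0.7,0,-0.15],[0,0,0,0,0.4,0,-0.15],[0,0,0,0,0,0,-0.15]]]'; python3 -m pendant '[[[0,0,0,0,0,0,-0.15],[0,0,0,0,0,0,1],[0,0,0,0,0,0,1],[0,0,0,0,0,0,1],[0,0,0,0,0,0,1]]]' 70; python3 -m pendant '[[[0,0,0,0,0,0,1],[0,0,0,0,0,0,1],[0,0,0,0,-0.3,0,1],[0,0,0,0,-0.5,0,1],[0,0,0,0,-0.5,0,1]]]';python3 to.py .4614 .3112 .12 -95.3
python3 - <<'E'
from an import *
p,d=read_camera("scene"); cv2.imwrite("pics/s19.png",cv2.resize(p[150:310,150:363,::-1],(800,600)))
E
```

```text
t: 51.42
eef_pos: [0.5747, -0.1079, 0.0318]
tcp_rot: [-1.573, 0.0, -1.664]
wrist_force: [1.3, 0.1, 0.1]
grip_width: 0.571
t: 52.05
eef_pos: [0.576, -0.1083, 0.0338]
tcp_rot: [-1.569, -0.0, -1.664]
wrist_force: [-1.0, -0.3, 5.5]
grip_width: 0.278
t: 52.68
eef_pos: [0.5752, -0.1079, 0.066]
tcp_rot: [-1.571, 0.0, -1.664]
wrist_force: [0.1, 0.4, -4.0]
grip_width: 0.274
t 52.67 p [ 0.5752 -0.1079  0.066 ] yaw [-90.    0.  -95.3] w 0.274 F [ 0.1  0.4 -4. ]
turn [ 0. -0. -0.] | shift before turn [-16.27  -2.15  -6.09] | shift after turn [-16.27  -2.16  -6.08]
```

View pics/s19.png

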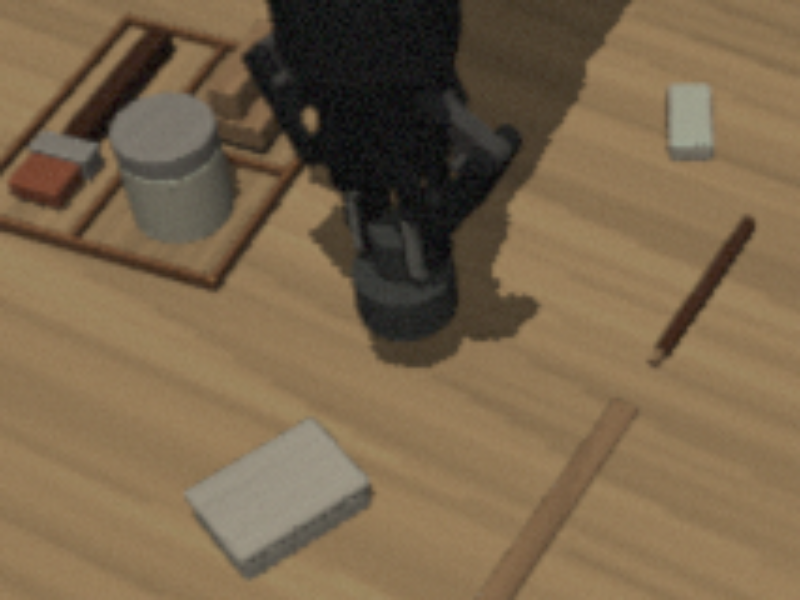

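```bash
python3 -m pendant '[[[0,0,0,0,-0.8,0,1],[0,0,0,-0.2,-0.8,-0.07,1],[0,0,0,-0.6,-0.5,-0.22,1],[0,0,0,-1,0,-0.37,1],[0,0,0,-1,0,-0.37,1]]]'; python3 -m pendant '[[[0,0,0,-1,0,-0.37,1],[0,0,0,-1,0,-0.37,1],[0,0,0,-1,0,-0.37,1],[0,0,0,-1,0,-0.37,1],[0,0,0,-1,0,-0.37,1]]]'; python3 -m pendant '[[[0,0,0,-1,0,-0.37,1],[0,0,0,-1,0,-0.37,1],[0,0,0,-1,0,-0.37,1],[0,0,0,-1,0,-0.37,1],[0,0,0,-1,0,-0.37,1]]]'; python3 -m pendant '[[[0,0,0,-1,0,-0.37,1],[0,0,0,-1,0,-0.37,1],[0,0,0,-0.8,0,-0.3,1],[0,0,0,-0.5,0,-0.2,1],[0,0,0,0,0,0,1]]]'; python3 -m pendant '[[[0,0,0,0,0,0,1],[0,0,0,0,0,0,1],[0,0,0,0,0,0,1],[0,0,0,0,0,0,1],[0,0,0,0,0,0,1]]]'; python3 to.py .4614 .3112 .055 -95.3
```

```text
t: 53.35
eef_pos: [0.5557, -0.0338, 0.1184]
tcp_rot: [-1.57, 0.0, -1.663]
wrist_force: [0.3, 0.6, -4.8]
grip_width: 0.277
t: 53.98
eef_pos: [0.5208, 0.095, 0.1182]
tcp_rot: [-1.571, 0.0, -1.662]
wrist_force: [-0.2, 0.5, -4.6]
grip_width: 0.275
t: 54.6
eef_pos: [0.4861, 0.2235, 0.1182]
tcp_rot: [-1.571, 0.0, -1.663]
wrist_force: [0.8, 1.0, -4.6]
grip_width: 0.275
t: 55.22
eef_pos: [0.4631, 0.3079, 0.118]
tcp_rot: [-1.571, 0.0, -1.661]
wrist_force: [-0.8, -0.3, -4.4]
grip_width: 0.274
t: 55.85
eef_pos: [0.4642, 0.3065, 0.1179]
tcp_rot: [-1.571, 0.0, -1.664]
wrist_force: [0.1, 0.1, -4.0]
grip_width: 0.273
t 55.85 p [0.4642 0.3065 0.1179] yaw [-90.    0.  -95.3] w 0.273 F [ 0.1  0.1 -4. ]
turn [-0. -0. -0.] | shift before turn [-0.18  2.52 -0.13] | shift after turn [-0.18  2.52 -0.13]
```

```bash
python3 -m pendant '[[[0,0,0,-0.18,0.6,-0.13,1],[0,0,0,0,0.8,0,1],[0,0,0,0,0.7,0,1],[0,0,0,0,0.4,0,1],[0,0,0,0,0,0,1]]]';python3 -m pendant '[[[0,0,0,0,0,0,1],[0,0,0,0,0,0,1],[0,0,0,0,0,0,1],[0,0,0,0,0,0,1],[0,0,0,0,0,0,1]]]'; python3 to.py .4614 .3112 .0367 -95.3
python3 - <<'E'
from an import *
p,d=read_camera("scene"); cv2.imwrite("pics/s20.png",cv2.resize(p[200:360,400:613,::-1],(800,600)))
E
```

```text
t: 56.48
eef_pos: [0.4608, 0.3111, 0.0543]
tcp_rot: [-1.572, -0.001, -1.664]
wrist_force: [0.5, 0.6, -4.7]
grip_width: 0.276
t: 57.1
eef_pos: [0.4614, 0.3114, 0.0554]
tcp_rot: [-1.571, 0.0, -1.664]
wrist_force: [-0.6, 0.1, -4.7]
grip_width: 0.274
t 57.1 p [0.4614 0.3114 0.0554] yaw [-90.    0.  -95.3] w 0.274 F [-0.6  0.1 -4.7]
turn [-0. -0. -0.] | shift before turn [0.01 0.75 0.  ] | shift after turn [0.01 0.75 0.  ]
```

View pics/s20.png

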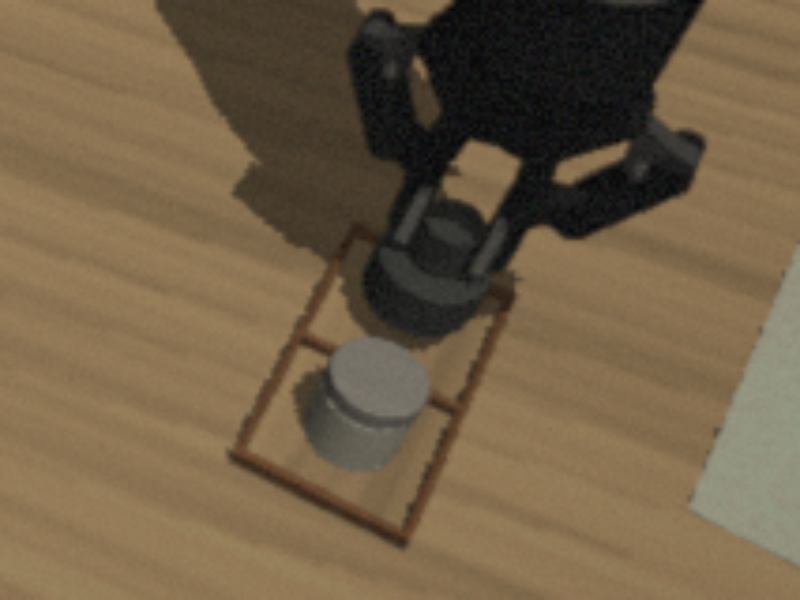

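```bash
python3 -m pendant '[[[0,0,0,0,0.4,0,1],[0,0,0,0,0.2,0,1],[0,0,0,0,0.12,0,1],[0,0,0,0,0,0,1],[0,0,0,0,0,0,1]]]';python3 to.py .4614 .3112 .0365 -95.3
```

```text
t: 57.78
eef_pos: [0.4614, 0.3115, 0.0373]
tcp_rot: [-1.571, 0.0, -1.664]
wrist_force: [0.5, 0.7, -3.7]
grip_width: 0.276
t 57.77 p [0.4614 0.3115 0.0373] yaw [-90.    0.  -95.3] w 0.276 F [ 0.5  0.7 -3.7]
turn [-0. -0. -0.] | shift before turn [0.01 0.03 0.  ] | shift after turn [0.01 0.03 0.  ]
```

```bash
python3 -m pendant '[[[0,0,0,0,0.05,0,1],[0,0,0,0,0,0,1],[0,0,0,0,0,0,1],[0,0,0,0,0,0,1],[0,0,0,0,0,0,1]]]';python3 -m pendant '[[[0,0,0,0,0,0,0.15],[0,0,0,0,0,0,0.15],[0,0,0,0,0,0,0.15],[0,0,0,0,-0.4,0,0.15],[0,0,0,0,-0.8,0,0.15]]]';python3 -m pendant '[[[0,0,0,0,-1,0,0.15],[0,0,0,0,-1,0,0.15],[0,0,0,0,-1,0,0.15],[0,0,0,0,-1,0,0.15],[0,0,0,0,-1,0,0.15]]]'; python3 -m pendant '[[[0,0,0,1,-0.5,0,0],[0,0,0,1,0,0,0],[0,0,0,1,0,0,0],[0,0,0,1,0,0,0],[0,0,0,1,0,0,0]]]'
python3 -m pendant '[[[0,0,0,1,0,0,0],[0,0,0,1,0,0,0],[0,0,0,1,0,0,0],[0,0,0,0,0,0,0],[0,0,0,0,0,0,0]]]'
cat > chk.py <<'E'
from an import *
for n in ("scene","top"):
  p,d=read_camera(n); cv2.imwrite(f"pics/f_{n}.png",p[:,:,::-1]); C=cloud(n,d)
  for l,c,z0,z1,rad,T,off in [("weight",(.461,.311),.046,.062,.03,2,(-36,0)),("sjar",(.533,.305),.040,.055,.03,2,(36,0)),("ljar",(.554,-.263),.054,.07,.04,3,(41,32)),("ridge",(.472,-.275),.035,.05,.05,3,(-41,32)),("brush",(.521,-.34),.012,.03,.075,3,(0,-41)),("tin",(.684,-.107),.015,.03,.05,0,0)]:
    P=band(C,c,rad,z0,z1)
    if len(P)<10: print(n,l,"none"); continue
    r=cv2.minAreaRect(P[:,:2].astype(np.float32)); 
    o=""
    if T:
      t0,a=((.5174,-.3005),7.8) if T==3 else ((.4972,.3079),-5.3)
      b=R.from_euler("z",-a,degrees=True).as_matrix()[:2,:2]@(np.array(r[0])-t0)*1000; o=("local err mm",(b-off).round(1))
    print(n,l,rect(P),np.median(P[:,2]).round(4),o)
E
python3 chk.py
```

```text
t: 58.4
eef_pos: [0.4616, 0.3115, 0.0369]
tcp_rot: [-1.57, 0.0, -1.664]
wrist_force: [-2.5, -2.6, 5.9]
grip_width: 0.275
t: 59.02
eef_pos: [0.4609, 0.3111, 0.0663]
tcp_rot: [-1.572, -0.001, -1.664]
wrist_force: [0.2, 0.5, 0.0]
grip_width: 0.426
t: 59.65
eef_pos: [0.4613, 0.3115, 0.1928]
tcp_rot: [-1.57, 0.001, -1.664]
wrist_force: [-0.2, 0.9, -1.2]
grip_width: 0.424
t: 60.28
eef_pos: [0.4496, 0.1863, 0.2044]
tcp_rot: [-1.57, 0.0, -1.664]
wrist_force: [0.1, -0.6, -0.7]
grip_width: 0.499
t: 60.9
eef_pos: [0.4428, 0.1131, 0.2041]
tcp_rot: [-1.57, 0.001, -1.663]
wrist_force: [0.9, 1.0, -0.1]
grip_width: 0.501
scene weight [array([0.463 , 0.3116]), array([0.0253, 0.0253]), np.float64(86.3787)] 0.0542 ('local err mm', array([1.6, 0.5]))
scene sjar [array([0.5329, 0.3051]), array([0.0395, 0.039 ]), np.float64(33.7959)] 0.0464 ('local err mm', array([-0.2,  0.5]))
scene ljar [array([ 0.5535, -0.2613]), array([0.0509, 0.0515]), np.float64(20.1956)] 0.0601 ('local err mm', array([0.1, 2. ]))
scene ridge [array([ 0.4737, -0.272 ]), array([0.0615, 0.0194]), np.float64(7.2149)] 0.0414 ('local err
[... 157 characters left out ...]
ne tin [array([ 0.6846, -0.1065]), array([0.0502, 0.0682]), np.float64(66.9883)] 0.021 
top weight none
top sjar [array([0.5401, 0.3089]), array([0.0183, 0.0339]), np.float64(19.5793)] 0.0469 ('local err mm', array([6.7, 5. ]))
top ljar [array([ 0.5511, -0.2632]), array([0.0508, 0.051 ]), np.float64(64.3626)] 0.0603 ('local err mm', array([-2.6,  0.4]))
top ridge [array([ 0.4718, -0.2741]), array([0.0598, 0.0196]), np.float64(7.5448)] 0.042 ('local err mm', array([-0.6,  0.4]))
top brush [array([ 0.5276, -0.3183]), array([0.0962, 0.1392]), np.float64(81.3636)] 0.0186 ('local err mm', array([ 7.7, 21.9]))
top tin [array([ 0.6836, -0.108 ]), array([0.0479, 0.0685]), np.float64(67.4775)] 0.0215
```

View pics/f_top.png

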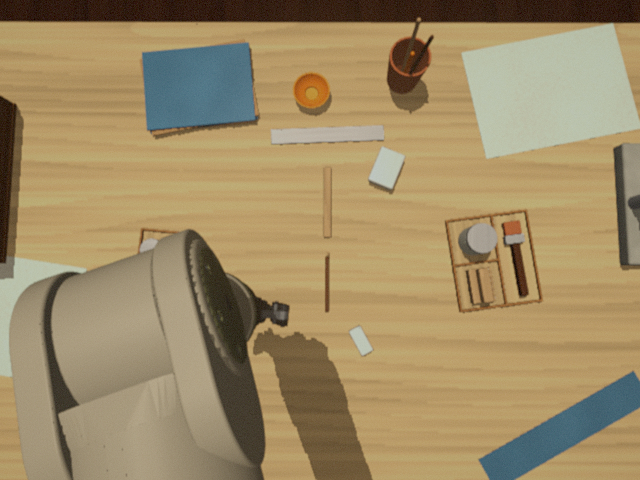

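View pics/f_scene.png

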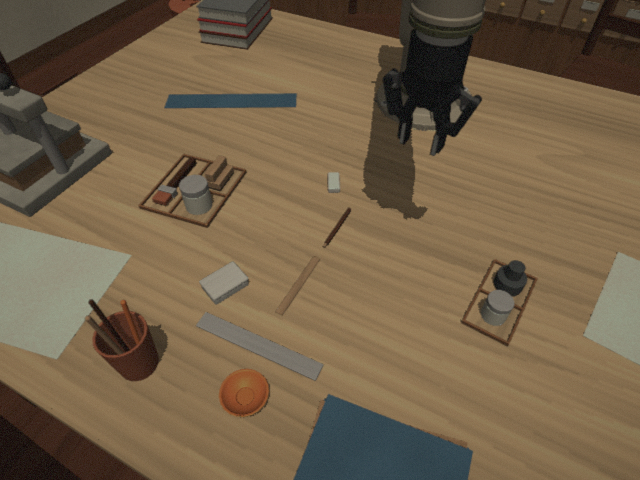

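```bash
python3 -c "
from bench import *
print(sign_off())"
```

```text
the job is handed in; nothing more can be done
None
```

Both kits are made up and the job is handed in, at about 61 s of the 125 s allowed. I placed the items in the order you listed them.

- **Three-compartment tray:** the brush lies in the long compartment, with the large jar in the far square compartment and the sanding block in the near one.
- **Two-compartment tray:** the small jar is in the far compartment and the steel weight in the near one.
- **Flat tin:** its measured position matches the start to within half a millimetre.

**Last checks:** The jars, block and weight measured within about 3 mm of their compartment centres. Their top heights fit standing flat on the tray floor. The end-of-move readings, taken at the end of each call and not in between, never showed more than about 7 N at the wrist, and the gripper was clear of everything at the end.

**Checks that did not work:**
- The last top view of the two-compartment tray was blocked by the arm. The small jar and weight are therefore confirmed only by the scene camera.
- The final automatic fit of the brush picked up its neighbours in the tray, so I discarded it. I judged the brush from the pictures, which show it lying straight and clear of the rims.
- The two cameras differed from each other by about 2 mm throughout, so I averaged their readings when setting the pick and tray positions.

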